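# Fetch the salt pot from the covered pot box

### The job

I need the salt: it is the pot of white salt in the black pot box, but two spice jars and the pepper mill stand where the box's clear cover has to slide out. Stand all three upright on the light wooden board, slide the cover open, set the salt pot upright in the middle of the small dark wooden tray, slide the cover fully shut again, and put each jar and the mill back upright exactly where it stood. Leave the pepper pot in its place in the box, and never tip any of these things over.

Things in the scene. Friction and masses are not known exactly. Their poses are not given: they have to be found in the camera images.
- jar_red: Spice jar with a red cap, round, upright, 45 mm diameter (cap 45 mm, glass 42 mm), 106 mm high; origin at the centre of its underside, z up. Loose, about 0.1 kg. It stands by the pot box; a similar jar at the far right corner is not meant.
- jar_black: Spice jar with a black cap and green label, round, upright, 44 mm diameter, 105 mm high; origin at the centre of its underside, z up. Loose, about 0.1 kg. It stands by the pot box; a similar jar at the far right corner is not meant.
- mill: Turned dark wooden pepper mill, round, upright, 160 mm high: foot 58 mm diameter, body to 115 mm, round head 50 mm diameter from 116 to 149 mm above the foot (grip it there, TCP at about 130 mm), small metal knob on top; origin at the centre of its underside, z up. Loose, about 0.2 kg.
- salt_pot: Cream ramekin filled with white salt, round, 66 mm diameter at the rim tapering to 60 mm at the foot, 38 mm high; origin at the centre of its underside. Starts upright in one of the box's two bays, under the clear cover. Loose, about 0.13 kg; takes a 20 to 40 N grip across its outside from above.
- pepper_pot: Cream ramekin with black pepper, same shape and size as the salt pot, in the box's other bay. It stays there.
- pot_box: Black box, 190 (its x) x 200 (its y) x 98 mm high, fixed; origin under its centre on the table. Its steel well spans x -88 to 88, y -94 to 54 mm, floor 34 mm above the table; a thin partition at x = 0, 64 mm high, parts two bays with a pot near x = -44 and 44, y = -24 mm. The jars and mill stand on the table about 60 mm beyond its +y end (robot's left), 85 mm apart along x, in any order.
- cover_grip (a point): Point in the black grip rib on top of the clear cover; moves with the cover. The rib is 80 mm long along the box's x, 14 mm thick along the box's y, 30 mm high (93 to 123 mm above the table); the point is at its middle, 110 mm above the table, at the box's y = 30 mm when shut. Pinch the rib from above across its thickness, tips just above the cover.
- cover (a joint): How far the clear cover (176 x 156 x 4 mm, 89 to 93 mm above the table) is slid along the box's +y, m: 0 shut, 0.145 fully open, hard stops at both. May start some mm ajar; stays where left; slides at about 2 N. Open, it sticks 105 mm out of the box's +y end, over where the jars stood. Only beyond about 0.13 is there room for fingers round a pot along y (well clear from y = -94 to 47 mm).
- side_board: Light wooden chopping board, 130 (x) x 280 (y) x 18 mm, fixed to the table; origin under its centre on the table, its top is 18 mm above. The side area: room for the two jars and the mill in a row along its y.
- tray: Small dark wooden serving tray with a cork floor, 120 (x) x 170 (y) mm, fixed to the table; origin under its centre on the table, floor 6 mm and rim 16 mm above the table, inside 108 x 158 mm.
Mind the look-alikes: they are no part of the job. Leave any orange or purple look-alike of the mill alone.

How it is judged:
On the way, in this order (a step that is already met when the one before it is completed fails the run):
1. both jars and the mill stand upright on the light board (x of jar_red in the frame of side_board between -0.06 and 0.06 m and y of jar_red in the frame of side_board between -0.135 and 0.135 m and z of jar_red in the frame of side_board between 0.012 and 0.026 m and angle between each of jar_red, jar_black, mill's own z axis and vertical below 0.12 rad and linear speed of each of jar_red, jar_black, mill below 0.02 m/s and x of jar_black in the frame of side_board between -0.06 and 0.06 m and y of jar_black in the frame of side_board between -0.135 and 0.135 m and z of jar_black in the frame of side_board between 0.012 and 0.026 m and x of mill in the frame of side_board between -0.06 and 0.06 m and y of mill in the frame of side_board between -0.135 and 0.135 m and z of mill in the frame of side_board between 0.012 and 0.026 m), for 0.2 s.
2. the clear cover is slid open (value of joint cover above 0.09 m), for 0.1 s.
3. the salt pot stands upright in the middle of the dark tray (horizontal distance between salt_pot and tray below 0.025 m and z of salt_pot in the frame of tray between 0 and 0.014 m and angle between salt_pot's own z axis and vertical below 0.12 rad and linear speed of salt_pot below 0.02 m/s), for 0.2 s.
4. the clear cover is slid shut again (value of joint cover below 0.006 m), for 0.1 s.
5. both jars and the mill stand upright again where they stood (distance of each of jar_red, jar_black, mill from where it was at the start of the episode below 0.015 m and angle between each of jar_red, jar_black, mill's own z axis and vertical below 0.12 rad and linear speed of each of jar_red, jar_black, mill below 0.02 m/s), for 0.2 s.
At the end, for the whole second after the job is handed in: The salt pot stands upright with its centre within 25 mm of the tray's centre, the cover is within 6 mm of fully shut, the pepper pot is within 20 mm of where it was, and both jars and the mill stand upright within 15 mm of where each of them stood at the start; all released and at rest (all of step 3 and all of step 5 and distance of pepper_pot from where it was at the start of the episode below 0.02 m and angle between pepper_pot's own z axis and vertical below 0.12 rad and value of joint cover below 0.006 m); the robot touches nothing.
It fails at once if a jar, the mill or a pot is tipped over (by more than about 35 degrees) (angle between any of jar_red, jar_black, mill, salt_pot, pepper_pot's own z axis and vertical above 0.6 rad).
It also fails if it takes over 150 s, if anything falls off the work surface, if the arm or the gripper's body presses on something with over 40 N, if the wrist force passes 120 N, or if a joint passes its speed limit or range.

### The arm

A 7-joint arm with a two-finger parallel gripper is mounted at the origin on a cart in front of the work surface, level with it; the furniture and walls round the work are solid. World frame = base frame: x ahead of the robot, y to its left, z up, the work surface at z = 0. Lengths are in m, angles in rad, forces in N, time in s.
With the tool pointing down it reaches from about 0.425 to 0.95 m from the base axis. Payload 16.7 kg.
Tool frame: the origin (TCP) lies between the finger pads, 19 mm behind the fingertips; this is the grasp point; z points along the fingers, y is the direction in which the jaws open and shut (so a half turn about z gives the same grasp; the last joint's range is limited). The gripper opens to 94 mm and grips with 3 to 60 N. Pads are 16 mm wide; open, the fingers measure 119 mm over their backs; the gripper's body (75 mm by 177 mm) begins 78 mm behind the grasp point.
Start: joints at [1.198, 0.426, 0.074, 1.606, -0.034, 1.111, -0.067], TCP at [0.15, -0.658, 0.224] pointing down, gripper open.
Joint ranges: [-2.85, 2.85], [-0.5, 2.14], [-1.23, 1.37], [0.21, 2.46], [-1.02, 4.16], [0.16, 2.05], [-2.73, 2.73]. Speed limits (rad/s): [1.89, 1.89, 2.39, 2.39, 3.01, 3.01, 3.01].

### API

Orientations are given as a 3x3 rotation matrix whose columns are the frame's x, y, z axes.
In Python, from cell import * gives the robot as it stands.
- The arm moves only by the shell command python3 -m crank 'ROWS' [OPENING]. ROWS is JSON, a list of rows, each an object with "translation": the shift along the tool's x, y, z as a fraction of full scale, a list of three; "spin": the turn about the tool's z as a fraction of full scale. In form: [{"translation": [x, y, z], "spin": spin}, ...]. A call has 1 to 5 rows; each row is the pose to reach, as a shift and turn from the pose commanded when the call began, along the tool's axes at that moment; what a row does not reach only later rows make up. Full scale, the value 1, is 500 mm for a shift and 60 degrees for a turn. A row lasts 1/8 s, in which the tool goes at most 62.5 mm and 10.7 degrees, less where a joint would pass 70% of its speed; a pose out of reach is approached as far as the arm can. A call with a number of a shift or a turn outside -1 to 1 is refused whole. A call with a gripper value outside its range is refused whole. OPENING is the closure, from 0 (fully open) to 1 (shut), set as the call begins (- or left out, the last holds). The fingers move at their own pace and stop on an object; the grip force is fixed at half the most. Time passes only in rows, so rows that repeat a pose let the fingers close. It gives the time, the measured TCP pose, the force and the opening at its end, in the units of the state.
- observe(): the state, without advancing time (a new reading comes with each control period).
- capture(name): name is "scene" or "side" or "wrist"; returns a dict with "color" (384x512x3 uint8, red, green, blue), "K" (3x3 intrinsics, pixels), "R" (3x3) and "t" (3): a world point X has camera coordinates R X + t. Camera axes: x right, y down, z forward; pixel columns grow to the right and rows downward; lengths in m; the calibration is good to about 2 mm. A picture is of the moment at which its call begins. There is no depth.
- hand_in(): hands the job in, once; it reports no verdict.
The state is a dict: "t": time; "joints": joint angles; "joint_vel": joint speeds; "effort": joint torques, N m; "ee_pos": TCP position; "tcp_rot": TCP orientation; "wrist_force": force on the tool from outside, world axes, zero at the start; "torque": the same for the moment, N m; "finger_gap": opening from 0.0 (shut) to 1.0 (fully open).
Only numpy, scipy, OpenCV 4.12 (cv2) and the standard library are available. Lean on these libraries where they do the work, as an engineer would, in place of code of your own. Each camera call takes 0.05 s, during which the arm holds its last target. There are 200 camera calls.

## Working session

There is one attempt and no reset: what is moved stays moved. The work goes in short steps, Python scripts to look and compute and a shell command to move; the robot and the scene stay as the last step left them, time stands still between calls to the robot, and variables do not carry over. Pictures are saved under pics/ and viewed, about 12 in all and at most 16, crops included, and the job is handed in when it is done.

```bash
mkdir -p pics; ls
cat > h.py <<'E'
from cell import *
import numpy as np, cv2, json
def snap(n,f):
    c=capture(n); cv2.imwrite(f'pics/{f}.png',c['color'][:,:,::-1]); 
    np.savez(f'pics/{f}.npz',K=c['K'],R=c['R'],t=c['t']); return c
def ray(f,u,v):
    c=np.load(f'pics/{f}.npz'); R,t=c['R'],c['t']
    d=R.T@np.linalg.solve(c['K'],[u,v,1.]); return -R.T@t,d
def atz(f,u,v,z):
    o,d=ray(f,u,v); return np.round(o+d*(z-o[2])/d[2],4)
def tri(*obs):
    A=np.zeros((3,3));b=np.zeros(3);L=[]
    for f,u,v in obs:
        o,d=ray(f,u,v); d/=np.linalg.norm(d); P=np.eye(3)-np.outer(d,d);A+=P;b+=P@o;L.append((o,P))
    x=np.linalg.solve(A,b); return np.round(x,4),[round(float(np.linalg.norm(P@(x-o))),4) for o,P in L]
def proj(f,X):
    c=np.load(f'pics/{f}.npz'); p=c['K']@(c['R']@np.array(X)+c['t']); return np.round(p[:2]/p[2],1)
E
python3 - <<'E'
from h import *
for n in('scene','side','wrist'):
    c=snap(n,n+'0'); print(n,c['K'][0,0],-c['R'].T@c['t'],c['R'][2])
s=observe();print(s['t'],s['ee_pos'],s['tcp_rot'],s['finger_gap'],s['joints'],s['wrist_force'])
a=[cv2.imread(f'pics/{n}0.png') for n in('scene','side')]
cv2.imwrite('pics/both.png',cv2.resize(np.vstack(a),None,fx=.78,fy=.78))
E
```

```text
pics
scene 349.79445997352457 [ 0.1442989  -0.52857959  0.81166082] [ 0.41534948  0.54534164 -0.72807095]
side 353.2337289906134 [ 0.35962098 -1.02562754  0.72491847] [ 0.15896498  0.84716669 -0.50698988]
wrist 275.7047152062277 [ 0.21645708 -0.6423081   0.38274593] [-0.23344969 -0.05104058 -0.97102837]
0.15 [ 0.14970572 -0.65788432  0.22375204] [[ 9.75068334e-01  2.21904630e-01 -2.82157755e-04]
 [ 2.21904795e-01 -9.75067944e-01  8.75395745e-04]
 [-8.08686135e-05 -9.16182830e-04 -9.99999577e-01]] 1.0035788707531235 [ 1.19747958  0.42657771  0.07389419  1.60644334 -0.03409146  1.11075145
 -0.06708696] [-0.57177475  0.42553994  0.19355295]
```

View pics/scene0.png

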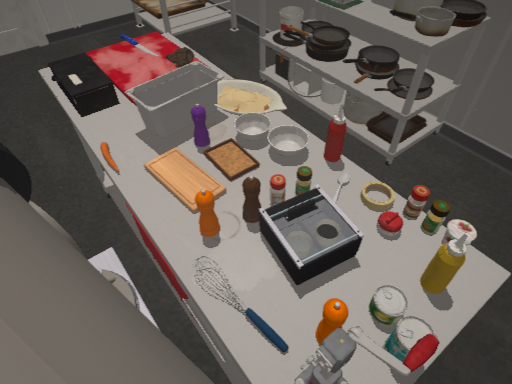

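View pics/side0.png

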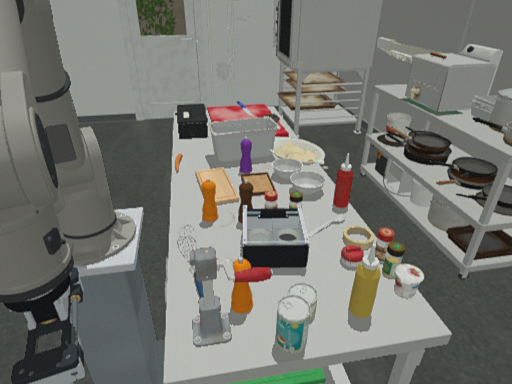

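The scene view shows the box at about (310,232), with the mill (252,200), red jar (277,190) and black jar (303,182) beyond its end. The light board is at (185,178) and the dark tray at (231,158). The orange and purple mills and the far jars at (417,200) and (437,215) are look-alikes. Next I'll view enlarged crops.

Run:
```python
import cv2
for n,(a,b,c,d) in (('scene',(135,130,365,290)),('side',(180,150,330,270))):
    i=cv2.imread(f'pics/{n}0.png')[b:d,a:c]; k=800/(c-a); k=min(k,600/(d-b)); i=cv2.resize(i,None,fx=k,fy=k,interpolation=cv2.INTER_CUBIC)
    for x in range(a-a%20+20,c,20): cv2.line(i,(int((x-a)*k),0),(int((x-a)*k),6 if x%100 else 20),(0,0,255),1);cv2.putText(i,str(x),(int((x-a)*k),18),0,.4,(0,0,255))
    for y in range(b-b%20+20,d,20): cv2.line(i,(0,int((y-b)*k)),(6,int((y-b)*k)),(0,0,255),1);cv2.putText(i,str(y),(8,int((y-b)*k)),0,.4,(0,0,255))
    cv2.imwrite(f'pics/{n}0c.png',i); print(n,k)
```

```text
scene 3.4782608695652173
side 5.0
```

View pics/scene0c.png

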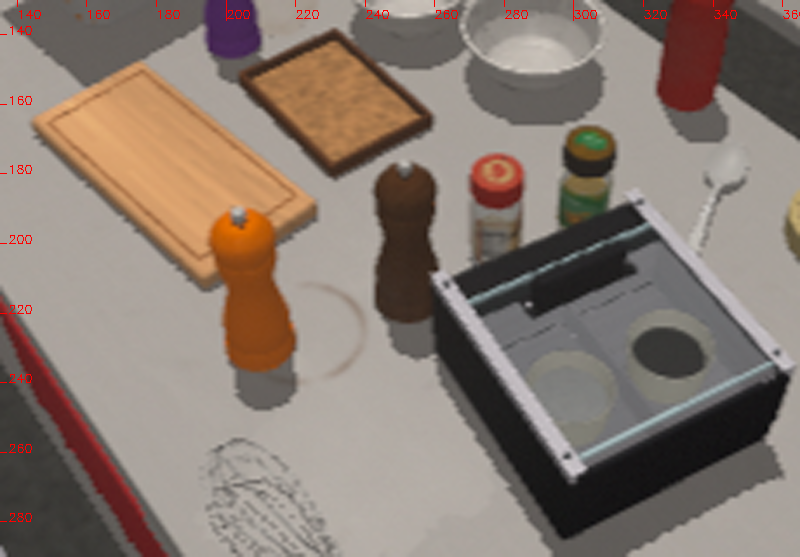

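View pics/side0c.png

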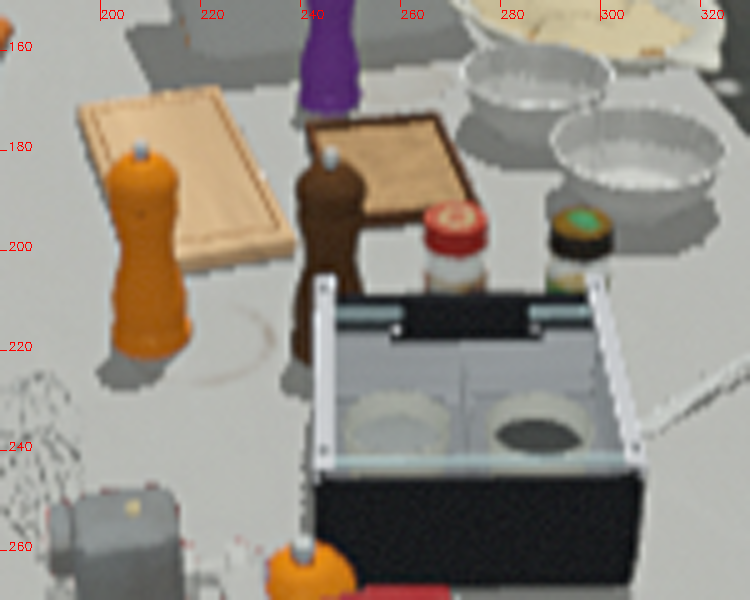

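```bash
cat > m.py <<'E'
from h import *
S=lambda u,v:('scene0',135+u/3.478,130+v/3.478)
D=lambda u,v:('side0',180+u/5,150+v/5)
for n,s,d in [('mill knob',(404,163),(330,156)),('red',(497,172),(455,214)),('blk',(590,142),(582,220)),
 ('box nl',(447,285),(324,285)),('box fl',(633,198),(597,282)),('box fr',(782,362),(637,450)),('box nr',(573,470),(323,460)),
 ('bd1',(33,122),(80,105)),('bd2',(142,65),(219,88)),('bd3',(315,208),(293,240)),
 ('tr1',(240,75),(306,125)),('tr2',(335,32),(437,115)),('tr3',(432,120),(475,212)),('orange knob',(238,213),(140,148)),
 ('saltc',(570,390),(397,425)),('pepc',(670,352),(540,435))]:
    print(n,tri(S(*s),D(*d)))
print('bd4',atz(*S(207,275),.018),'tr4',atz(*S(335,172),.016))
print('mill',atz(*S(404,163),.16),'red',atz(*S(497,170),.106),'blk',atz(*S(590,140),.105))
E
python3 m.py
```

```text
mill knob (array([0.5245, 0.0088, 0.1551]), [0.0001, 0.0001])
red (array([ 0.6073, -0.0063,  0.108 ]), [0.0021, 0.0021])
blk (array([ 0.6928, -0.0251,  0.1051]), [0.002, 0.002])
box nl (array([ 0.5053, -0.0707,  0.1024]), [0.0023, 0.0023])
box fl (array([ 0.6854, -0.0863,  0.0934]), [0.0026, 0.0026])
box fr (array([ 0.6516, -0.2722,  0.1009]), [0.0034, 0.0034])
box nr (array([ 0.476 , -0.2446,  0.098 ]), [0.0029, 0.0029])
bd1 (array([0.3604, 0.3878, 0.0174]), [0.0027, 0.0027])
bd2 (array([0.4842, 0.3992, 0.017 ]), [0.0034, 0.0034])
bd3 (array([0.5115, 0.1279, 0.0165]), [0.0033, 0.0033])
tr1 (array([0.5542, 0.3293, 0.0108]), [0.0009, 0.0009])
tr2 (array([0.6706, 0.3297, 0.0087]), [0.002, 0.002])
tr3 (array([0.665 , 0.1577, 0.0104]), [0.0004, 0.0004])
orange knob (array([0.3987, 0.0441, 0.154 ]), [0.001, 0.001])
saltc (array([ 0.5317, -0.1827,  0.0691]), [0.0023, 0.0023])
pepc (array([ 0.6169, -0.2012,  0.0637]), [0.0021, 0.0021])
bd4 [0.3918 0.1165 0.018 ] tr4 [0.5481 0.1523 0.016 ]
mill [0.5216 0.0047 0.16  ] red [ 0.6077 -0.0045  0.106 ] blk [ 0.692  -0.0246  0.105 ]
```

```bash
cat > w.py <<'E'
# python3 w.py x y z [yawdeg] : rows' numbers from the present pose (yaw = direction of tool x)
import sys; from h import *
s=observe(); R=s['tcp_rot']; p=s['ee_pos']; a=list(map(float,sys.argv[1:]))
yaw=np.degrees(np.arctan2(R[1,0],R[0,0]))
d=R.T@(np.array(a[:3])-p)/.5
print('t',round(s['t'],2),'pos',np.round(p,4),'yaw',round(yaw,2),'gap',round(s['finger_gap'],3),'F',np.round(s['wrist_force'],1))
print('T',np.round(d,4),'len_mm',round(500*np.linalg.norm(d)),'spin',round(-(a[3]-yaw)/60,4) if len(a)>3 else '')
E
python3 w.py 0.15 -0.658 .34; python3 w.py .57 -.06 .34 -10
```

```text
t 0.15 pos [ 0.1497 -0.6579  0.2238] yaw 12.82 gap 1.004 F [-0.6  0.4  0.2]
T [ 5.000e-04  1.000e-04 -2.325e-01] len_mm 116 spin 
t 0.15 pos [ 0.1497 -0.6579  0.2238] yaw 12.82 gap 1.004 F [-0.6  0.4  0.2]
T [ 1.085  -0.9796 -0.2317] len_mm 740 spin 0.3803
```

```bash
python3 -m crank '[{"translation":[0,0,-0.232],"spin":0},{"translation":[0,0,-0.232],"spin":0},{"translation":[0.12,-0.11,-0.232],"spin":0},{"translation":[0.24,-0.22,-0.232],"spin":0},{"translation":[0.36,-0.327,-0.232],"spin":0}]' 0.3
python3 -m crank '[{"translation":[0.36,-0.327,0],"spin":0},{"translation":[0.36,-0.327,0],"spin":0},{"translation":[0.36,-0.327,0],"spin":0},{"translation":[0.36,-0.327,0],"spin":0},{"translation":[0.36,-0.327,0],"spin":0}]'
python3 w.py .57 -.06 .34 -10
```

```text
t: 0.78
ee_pos: [0.2577, -0.5025, 0.3402]
tcp_rot: [[0.975, 0.222, 0.0], [0.222, -0.975, -0.0], [-0.0, 0.0, -1.0]]
wrist_force: [1.6, -0.6, 0.1]
finger_gap: 0.698
t: 1.4
ee_pos: [0.3984, -0.3013, 0.3404]
tcp_rot: [[0.974, 0.228, 0.001], [0.228, -0.974, 0.0], [0.001, -0.0, -1.0]]
wrist_force: [-0.3, -0.1, 0.6]
finger_gap: 0.699
t 1.4 pos [ 0.3984 -0.3013  0.3404] yaw 13.19 gap 0.699 F [-0.3 -0.1  0.6]
T [ 0.4442 -0.3915  0.0013] len_mm 296 spin 0.3865
```

```bash
python3 -m crank '[{"translation":[0.444,-0.391,0],"spin":0.38},{"translation":[0.444,-0.391,0],"spin":0.38},{"translation":[0.444,-0.391,0],"spin":0.38},{"translation":[0.444,-0.391,0],"spin":0.38},{"translation":[0.444,-0.391,0],"spin":0.38}]'
python3 -m crank '[{"translation":[0,0,0],"spin":0},{"translation":[0,0,0],"spin":0}]'
python3 - <<'E'
from h import *
snap('wrist','w1')
E
python3 w.py .57 -.06 .34 -10
```

```text
t: 2.02
ee_pos: [0.5676, -0.0678, 0.3403]
tcp_rot: [[0.985, -0.175, 0.0], [-0.175, -0.985, -0.0], [0.0, 0.0, -1.0]]
wrist_force: [1.0, -1.5, 0.1]
finger_gap: 0.701
t: 2.28
ee_pos: [0.5665, -0.0695, 0.3399]
tcp_rot: [[0.985, -0.174, -0.001], [-0.174, -0.985, -0.0], [-0.001, 0.0, -1.0]]
wrist_force: [-0.4, -0.1, 0.0]
finger_gap: 0.706
t 2.33 pos [ 0.5663 -0.0701  0.3401] yaw -10.09 gap 0.706 F [-0.2  0.6 -0.2]
T [ 0.0037 -0.0211  0.0001] len_mm 11 spin -0.0014
```

View pics/w1.png

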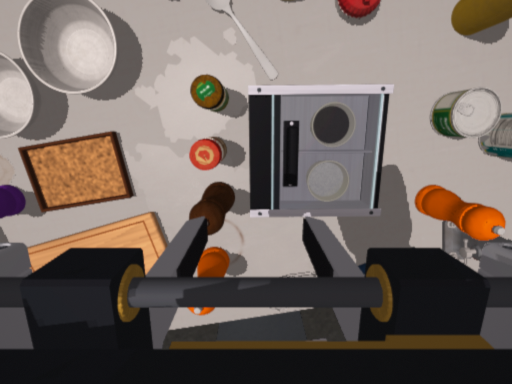

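Run:
```python
import cv2
a,b,c,d=175,65,405,237
i=cv2.imread('pics/w1.png')[b:d,a:c]; k=3.4; i=cv2.resize(i,None,fx=k,fy=k,interpolation=cv2.INTER_CUBIC)
for x in range(180,c,20): cv2.putText(i,str(x),(int((x-a)*k),10),0,.35,(0,0,255)); cv2.line(i,(int((x-a)*k),0),(int((x-a)*k),600),(0,0,255) if x%100==0 else (90,90,90),1)
for y in range(80,d,20): cv2.putText(i,str(y),(0,int((y-b)*k)),0,.35,(0,0,255)); cv2.line(i,(0,int((y-b)*k)),(800,int((y-b)*k)),(90,90,90),1)
cv2.imwrite('pics/w1c.png',i)
```

```text
(no output)
```

View pics/w1c.png

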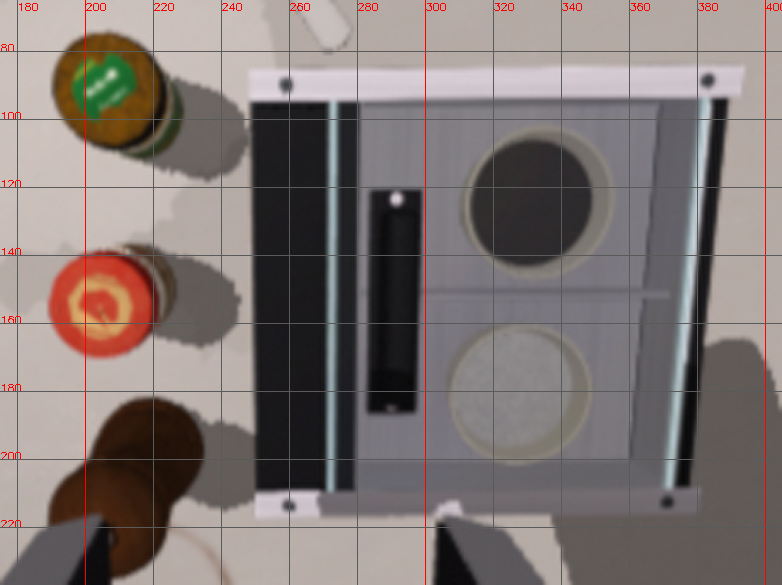

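```bash
cat > m2.py <<'E'
from h import *
from m import S,D
W=lambda u,v:('w1',175+u/3.4,65+v/3.4)
print('---')
for n,o,z in [('red',[W(104,304),S(497,172),D(455,214)],.106),('blk',[W(109,91),S(590,142),D(582,220)],.105),('millhead',[W(112,518),S(405,195),D(331,184)],.132),
 ('rib',[W(395,301)],.123),('salt',[W(520,394)],.072),('pep',[W(538,202)],.072),
 ('c_fl',[W(250,70),S(633,198),D(597,282)],.098),('c_fr',[W(744,66),S(780,358),D(637,450)],.098),('c_nl',[W(256,516),S(437,275),D(315,280)],.098),('c_nr',[W(700,515),S(570,473),D(318,462)],.098)]:
    print(n,'W',atz(*o[0],z),'S',atz(*o[1],z) if len(o)>1 else '','tri',tri(*o) if len(o)>1 else '')
C=[atz(*W(*p),.098) for p in((250,70),(744,66),(256,516),(700,515))]
c=sum(C)/4; ex=C[0]+C[1]-C[2]-C[3]; ey=C[0]+C[2]-C[1]-C[3]
print('box',c,'yaw',np.degrees(np.arctan2(ex[1],ex[0])),np.degrees(np.arctan2(-ey[0],ey[1])),'size',np.linalg.norm(ex)/2,np.linalg.norm(ey)/2)
E
python3 m2.py | sed -n '/---/,$p'
```

```text
---
red W [ 0.6075 -0.0056  0.106 ] S [ 0.6062 -0.0062  0.106 ] tri (array([ 0.6075, -0.006 ,  0.1078]), [0.0001, 0.0022, 0.0021])
blk W [ 0.6892 -0.0255  0.105 ] S [ 0.6903 -0.0264  0.105 ] tri (array([ 0.6908, -0.0263,  0.1065]), [0.002, 0.0014, 0.003])
millhead W [0.523  0.0051 0.132 ] S [ 0.5175 -0.0008  0.132 ] tri (array([0.5224, 0.0044, 0.1317]), [0.001, 0.005, 0.0043])
rib W [ 0.5896 -0.1234  0.123 ] S  tri 
salt W [ 0.5311 -0.18    0.072 ] S  tri 
pep W [ 0.6156 -0.1975  0.072 ] S  tri 
c_fl W [ 0.6881 -0.082   0.098 ] S [ 0.6788 -0.0906  0.098 ] tri (array([ 0.6881, -0.0825,  0.09  ]), [0.0011, 0.0033, 0.0026])
c_fr W [ 0.6551 -0.2774  0.098 ] S [ 0.6511 -0.2694  0.098 ] tri (array([ 0.6525, -0.2724,  0.1029]), [0.0032, 0.0045, 0.0015])
c_nl W [ 0.5024 -0.0509  0.098 ] S [ 0.505  -0.0568  0.098 ] tri (array([ 0.504 , -0.0534,  0.0973]), [0.003, 0.0032, 0.0002])
c_nr W [ 0.4681 -0.2475  0.098 ] S [ 0.4698 -0.2464  0.098 ] tri (array([ 0.4712, -0.2467,  0.1004]), [0.002, 0.0022, 0.0039])
box [ 0.578425 -0.16445   0.098   ] yaw -9.295214148542827 -9.741776941650055 size 0.18882947995479943 0.19886760042802346
```

```bash
python3 w.py .607 -.006 .34 -10;python3 w.py .607 -.006 .085 -10
```

```text
t 2.33 pos [ 0.5663 -0.0701  0.3401] yaw -10.09 gap 0.706 F [-0.2  0.6 -0.2]
T [ 0.0577 -0.1404 -0.    ] len_mm 76 spin -0.0014
t 2.33 pos [ 0.5663 -0.0701  0.3401] yaw -10.09 gap 0.706 F [-0.2  0.6 -0.2]
T [ 0.0579 -0.1407  0.51  ] len_mm 266 spin -0.0014
```

```bash
python3 -m crank '[{"translation":[0.058,-0.14,0],"spin":0},{"translation":[0.058,-0.14,0],"spin":0},{"translation":[0.058,-0.14,0.12],"spin":0},{"translation":[0.058,-0.14,0.24],"spin":0},{"translation":[0.058,-0.14,0.36],"spin":0}]'
python3 -m crank '[{"translation":[0,0,0],"spin":0},{"translation":[0,0,0],"spin":0}]'
python3 w.py .607 -.006 .085 -10; python3 -c "
from h import *
snap('side','s2');c=cv2.imread('pics/s2.png')[150:270,200:340];a=cv2.imread('pics/s2.png')
snap('wrist','w2');d=cv2.imread('pics/w2.png')
cv2.imwrite('pics/c2.png',np.hstack([cv2.resize(c,(400,343)),cv2.resize(d,(400,343))]))"
```

```text
t: 2.95
ee_pos: [0.607, -0.0068, 0.159]
tcp_rot: [[0.984, -0.176, 0.001], [-0.176, -0.984, -0.001], [0.001, 0.001, -1.0]]
wrist_force: [0.3, -0.1, -0.2]
finger_gap: 0.701
t: 3.2
ee_pos: [0.6085, -0.0054, 0.1627]
tcp_rot: [[0.985, -0.175, 0.002], [-0.175, -0.985, -0.0], [0.002, -0.0, -1.0]]
wrist_force: [0.6, 0.4, 0.9]
finger_gap: 0.699
t 3.2 pos [ 0.6085 -0.0054  0.1627] yaw -10.05 gap 0.699 F [0.6 0.4 0.9]
T [-0.0031  0.0018  0.1553] len_mm 78 spin -0.0008
```

View pics/c2.png

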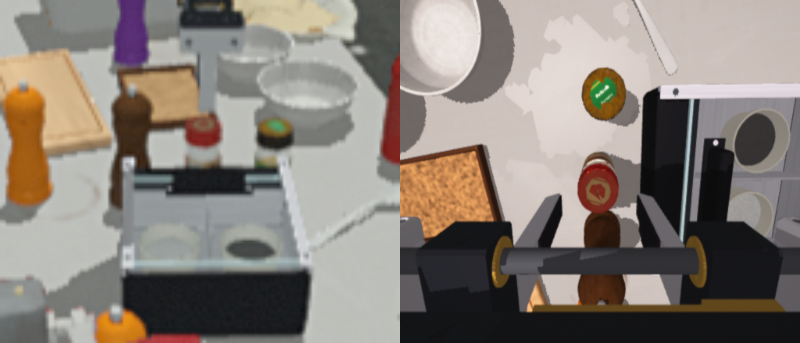

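The wrist view shows the red cap centred between the open fingers, with the box clear of the right finger. The grasp is good, so I'm descending.

```bash
python3 -m crank '[{"translation":[-0.003,0.001,0.08],"spin":0},{"translation":[-0.003,0.001,0.15],"spin":0},{"translation":[-0.003,0.001,0.152],"spin":0},{"translation":[-0.003,0.001,0.152],"spin":0}]'
python3 -m crank '[{"translation":[0,0,0],"spin":0},{"translation":[0,0,0],"spin":0},{"translation":[0,0,0],"spin":0},{"translation":[0,0,0],"spin":0}]' 1
python3 w.py .607 -.006 .3 -10
```

```text
t: 3.8
ee_pos: [0.6072, -0.0047, 0.0865]
tcp_rot: [[0.985, -0.173, 0.003], [-0.173, -0.985, 0.0], [0.002, -0.0, -1.0]]
wrist_force: [-0.1, 0.1, 0.7]
finger_gap: 0.703
t: 4.3
ee_pos: [0.6065, -0.0048, 0.0851]
tcp_rot: [[0.985, -0.173, 0.001], [-0.173, -0.985, -0.0], [0.001, -0.0, -1.0]]
wrist_force: [0.2, -0.5, 7.2]
finger_gap: 0.466
t 4.3 pos [ 0.6065 -0.0048  0.0851] yaw -9.98 gap 0.466 F [ 0.2 -0.5  7.2]
T [ 0.002   0.0021 -0.4298] len_mm 215 spin 0.0003
```

```bash
python3 -m crank '[{"translation":[0,0,-0.1],"spin":0},{"translation":[0,0,-0.22],"spin":0},{"translation":[0,0,-0.34],"spin":0},{"translation":[0,0,-0.43],"spin":0},{"translation":[0,0,-0.43],"spin":0}]'
python3 w.py .436 .258 .295 -10;python3 w.py .436 .258 .106 -10
```

```text
t: 4.92
ee_pos: [0.6072, -0.0045, 0.303]
tcp_rot: [[0.985, -0.173, 0.006], [-0.173, -0.985, -0.0], [0.006, -0.001, -1.0]]
wrist_force: [0.5, -0.1, -2.5]
finger_gap: 0.47
t 4.92 pos [ 0.6072 -0.0045  0.303 ] yaw -9.99 gap 0.47 F [ 0.5 -0.1 -2.5]
T [-0.4284 -0.4577  0.014 ] len_mm 314 spin 0.0002
t 4.92 pos [ 0.6072 -0.0045  0.303 ] yaw -9.99 gap 0.47 F [ 0.5 -0.1 -2.5]
T [-0.4306 -0.4574  0.392 ] len_mm 370 spin 0.0002
```

```bash
python3 -m crank '[{"translation":[-0.08,-0.08,0],"spin":0},{"translation":[-0.16,-0.17,0],"spin":0},{"translation":[-0.24,-0.26,0],"spin":0},{"translation":[-0.33,-0.35,0],"spin":0},{"translation":[-0.428,-0.457,0],"spin":0}]'
python3 -m crank '[{"translation":[0,0,0],"spin":0},{"translation":[0,0,0],"spin":0},{"translation":[0,0,0.1],"spin":0},{"translation":[0,0,0.2],"spin":0},{"translation":[0,0,0.3],"spin":0}]'
python3 -m crank '[{"translation":[0,0,0],"spin":0},{"translation":[0,0,0],"spin":0}]'
python3 w.py .436 .258 .106 -10; python3 -c "
from h import *
snap('scene','s3');c=cv2.imread('pics/s3.png')[90:250,100:340]
snap('wrist','w3');d=cv2.imread('pics/w3.png')
cv2.imwrite('pics/c3.png',np.hstack([cv2.resize(c,(450,300)),cv2.resize(d,(350,300))]))"
```

```text
t: 5.55
ee_pos: [0.439, 0.2489, 0.2983]
tcp_rot: [[0.985, -0.174, -0.001], [-0.174, -0.985, -0.001], [-0.001, 0.001, -1.0]]
wrist_force: [1.1, 1.5, -1.7]
finger_gap: 0.471
t: 6.18
ee_pos: [0.4414, 0.2463, 0.1473]
tcp_rot: [[0.984, -0.176, -0.0], [-0.176, -0.984, -0.0], [-0.0, 0.0, -1.0]]
wrist_force: [1.7, 0.5, -1.3]
finger_gap: 0.469
t: 6.42
ee_pos: [0.4417, 0.2479, 0.1506]
tcp_rot: [[0.985, -0.174, 0.001], [-0.174, -0.985, 0.001], [0.001, -0.001, -1.0]]
wrist_force: [0.2, -0.0, -0.5]
finger_gap: 0.466
t 6.42 pos [0.4417 0.2479 0.1506] yaw -10.04 gap 0.466 F [ 0.2 -0.  -0.5]
T [-0.0148 -0.0179  0.0893] len_mm 46 spin -0.0007
```

View pics/c3.png

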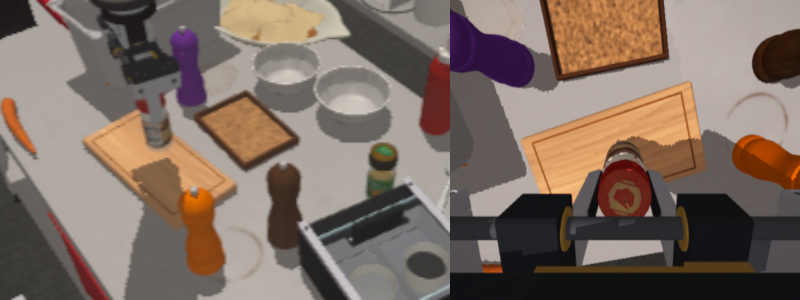

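```bash
python3 -m crank '[{"translation":[-0.015,-0.018,0.05],"spin":0},{"translation":[-0.015,-0.018,0.084],"spin":0},{"translation":[-0.015,-0.018,0.088],"spin":0},{"translation":[-0.015,-0.018,0.088],"spin":0},{"translation":[-0.015,-0.018,0.088],"spin":0}]'
python3 w.py .436 .258 .104 -10
python3 - <<'E'
from h import *
W=lambda u,v:('w3',(u-450)*512/350,v*1.28)
for p in((523,140),(690,82),(706,166)): print(atz(*W(*p),.018))
print('tray',[atz(*W(*p),.016) for p in ((558,80),(668,60))],'purple foot',atz('scene0',201,143,0.))
E
```

```text
t: 7.15
ee_pos: [0.4355, 0.2582, 0.106]
tcp_rot: [[0.985, -0.174, 0.001], [-0.174, -0.985, 0.0], [0.001, -0.001, -1.0]]
wrist_force: [-0.1, 0.2, -1.1]
finger_gap: 0.468
t 7.15 pos [0.4355 0.2582 0.106 ] yaw -10.0 gap 0.468 F [-0.1  0.2 -1.1]
T [0.0011 0.0001 0.0041] len_mm 2 spin 0.0
[0.4827 0.4036 0.018 ]
[0.5131 0.1373 0.018 ]
[0.3949 0.1223 0.018 ]
tray [array([0.5498, 0.3296, 0.016 ]), array([0.5454, 0.1656, 0.016 ])] purple foot [0.5751 0.3874 0.    ]
```

```bash
python3 -m crank '[{"translation":[0,0,0.003],"spin":0},{"translation":[0,0,0.003],"spin":0}]'
python3 -m crank '[{"translation":[0,0,0],"spin":0},{"translation":[0,0,0],"spin":0},{"translation":[0,0,0],"spin":0}]' 0.3
python3 -m crank '[{"translation":[0,0,-0.1],"spin":0},{"translation":[0,0,-0.22],"spin":0},{"translation":[0,0,-0.34],"spin":0},{"translation":[0,0,-0.4],"spin":0},{"translation":[0,0,-0.4],"spin":0}]'
python3 w.py .690 -.0255 .30 -10
```

```text
t: 7.4
ee_pos: [0.435, 0.258, 0.1039]
tcp_rot: [[0.985, -0.173, 0.0], [-0.173, -0.985, 0.0], [0.0, -0.0, -1.0]]
wrist_force: [0.0, 0.4, -0.5]
finger_gap: 0.469
t: 7.78
ee_pos: [0.435, 0.2581, 0.1039]
tcp_rot: [[0.985, -0.173, 0.0], [-0.173, -0.985, 0.0], [0.0, -0.0, -1.0]]
wrist_force: [0.1, -0.5, 0.1]
finger_gap: 0.697
t: 8.4
ee_pos: [0.4357, 0.2587, 0.3061]
tcp_rot: [[0.985, -0.174, 0.004], [-0.174, -0.985, 0.001], [0.004, -0.002, -1.0]]
wrist_force: [-0.3, -0.3, 0.6]
finger_gap: 0.698
t 8.4 pos [0.4357 0.2587 0.3061] yaw -10.0 gap 0.698 F [-0.3 -0.3  0.6]
T [0.5995 0.4714 0.0133] len_mm 381 spin 0.0001
```

```bash
python3 -m crank '[{"translation":[0.1,0.08,0],"spin":0},{"translation":[0.2,0.16,0],"spin":0},{"translation":[0.3,0.235,0],"spin":0},{"translation":[0.4,0.315,0],"spin":0},{"translation":[0.5,0.393,0],"spin":0}]'
python3 -m crank '[{"translation":[0.0995,0.078,0.0],"spin":0},{"translation":[0.0995,0.078,0],"spin":0},{"translation":[0.0995,0.078,0.1],"spin":0},{"translation":[0.0995,0.078,0.2],"spin":0},{"translation":[0.0995,0.078,0.28],"spin":0}]'
python3 -m crank '[{"translation":[0,0,0],"spin":0},{"translation":[0,0,0],"spin":0}]'
python3 w.py .690 -.0255 .085 -10; python3 -c "
from h import *
snap('wrist','w4')"
```

```text
t: 9.02
ee_pos: [0.6442, 0.0236, 0.3025]
tcp_rot: [[0.985, -0.173, -0.001], [-0.173, -0.985, -0.0], [-0.001, 0.0, -1.0]]
wrist_force: [0.8, 1.1, 0.4]
finger_gap: 0.7
t: 9.65
ee_pos: [0.6843, -0.021, 0.1607]
tcp_rot: [[0.985, -0.172, -0.002], [-0.172, -0.985, 0.0], [-0.003, 0.0, -1.0]]
wrist_force: [0.5, 0.3, -1.1]
finger_gap: 0.703
t: 9.9
ee_pos: [0.6862, -0.0212, 0.1651]
tcp_rot: [[0.985, -0.173, 0.001], [-0.173, -0.985, 0.0], [0.001, -0.0, -1.0]]
wrist_force: [-0.2, 0.2, 0.3]
finger_gap: 0.701
t 9.9 pos [ 0.6862 -0.0212  0.1651] yaw -9.95 gap 0.701 F [-0.2  0.2  0.3]
T [0.0089 0.0073 0.1602] len_mm 80 spin 0.0008
```

View pics/w4.png

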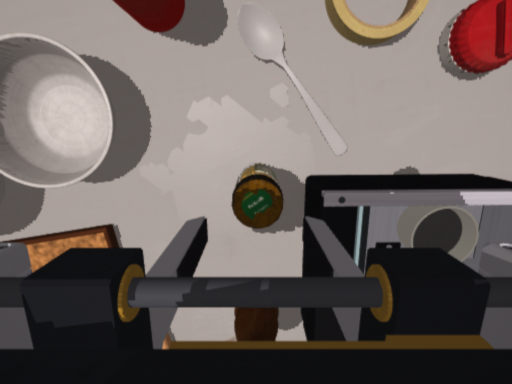

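```bash
python3 -c "
from h import *
print(atz('w4',257,202,.105), tri(('w4',257,202),('w1',207.1,91.8)))
o=observe();print(proj('w4',[.690,-.0255,.105]))"
```

```text
[ 0.6935 -0.0239  0.105 ] (array([ 0.6906, -0.0238,  0.0942]), [0.0003, 0.0003])
[259.6 205.7]
```

```bash
python3 -m crank '[{"translation":[0.0105,0.0045,0.04],"spin":0},{"translation":[0.0105,0.0045,0.1],"spin":0},{"translation":[0.0105,0.0045,0.156],"spin":0},{"translation":[0.0105,0.0045,0.158],"spin":0},{"translation":[0.0105,0.0045,0.158],"spin":0}]'
python3 -m crank '[{"translation":[0,0,0],"spin":0},{"translation":[0,0,0],"spin":0},{"translation":[0,0,0],"spin":0},{"translation":[0,0,0],"spin":0}]' 1
python3 w.py .691 -.0243 .085 -10
python3 -m crank '[{"translation":[0,0,-0.1],"spin":0},{"translation":[0,0,-0.22],"spin":0},{"translation":[0,0,-0.34],"spin":0},{"translation":[0,0,-0.43],"spin":0},{"translation":[0,0,-0.43],"spin":0}]'
python3 w.py .428 .343 .30 -10
```

```text
t: 10.58
ee_pos: [0.6911, -0.0248, 0.0858]
tcp_rot: [[0.985, -0.173, 0.001], [-0.173, -0.985, 0.0], [0.001, -0.0, -1.0]]
wrist_force: [-0.1, -0.2, -0.2]
finger_gap: 0.701
t: 11.08
ee_pos: [0.6908, -0.0248, 0.0855]
tcp_rot: [[0.985, -0.173, 0.001], [-0.173, -0.985, -0.0], [0.001, -0.0, -1.0]]
wrist_force: [-0.8, -0.1, 6.7]
finger_gap: 0.467
t 11.07 pos [ 0.6908 -0.0248  0.0855] yaw -9.98 gap 0.467 F [-0.8 -0.1  6.7]
T [ 0.0001 -0.0011  0.0009] len_mm 1 spin 0.0003
t: 11.7
ee_pos: [0.6917, -0.0246, 0.3039]
tcp_rot: [[0.985, -0.173, 0.006], [-0.173, -0.985, -0.0], [0.006, -0.001, -1.0]]
wrist_force: [-1.2, -0.0, -2.0]
finger_gap: 0.461
t 11.7 pos [ 0.6917 -0.0246  0.3039] yaw -9.99 gap 0.461 F [-1.2 -0.  -2. ]
T [-0.647  -0.6325  0.0046] len_mm 452 spin 0.0002
```

```bash
python3 -m crank '[{"translation":[-0.07,-0.07,0],"spin":0},{"translation":[-0.15,-0.145,0],"spin":0},{"translation":[-0.23,-0.225,0],"spin":0},{"translation":[-0.31,-0.3,0],"spin":0},{"translation":[-0.39,-0.38,0],"spin":0}]'
python3 -m crank '[{"translation":[-0.08,-0.08,0],"spin":0},{"translation":[-0.16,-0.155,0],"spin":0},{"translation":[-0.23,-0.22,0],"spin":0},{"translation":[-0.257,-0.2525,0],"spin":0},{"translation":[-0.257,-0.2525,0],"spin":0}]'
python3 -m crank '[{"translation":[0,0,0.1],"spin":0},{"translation":[0,0,0.2],"spin":0},{"translation":[0,0,0.3],"spin":0},{"translation":[0,0,0.3],"spin":0}]'
python3 w.py .428 .343 .1045 -10
```

```text
t: 12.32
ee_pos: [0.5297, 0.1969, 0.2988]
tcp_rot: [[0.985, -0.174, -0.001], [-0.174, -0.985, -0.001], [-0.001, 0.001, -1.0]]
wrist_force: [0.9, 1.1, -0.6]
finger_gap: 0.461
t: 12.95
ee_pos: [0.4253, 0.3437, 0.299]
tcp_rot: [[0.985, -0.17, -0.001], [-0.17, -0.985, -0.0], [-0.001, 0.001, -1.0]]
wrist_force: [0.8, -0.0, -1.2]
finger_gap: 0.46
t: 13.45
ee_pos: [0.4254, 0.3403, 0.1467]
tcp_rot: [[0.985, -0.174, -0.005], [-0.174, -0.985, -0.005], [-0.004, 0.005, -1.0]]
wrist_force: [-0.3, 0.8, -0.1]
finger_gap: 0.466
t 13.45 pos [0.4254 0.3403 0.1467] yaw -10.0 gap 0.466 F [-0.3  0.8 -0.1]
T [ 0.0046 -0.0066  0.0844] len_mm 42 spin -0.0
```

```bash
python3 -m crank '[{"translation":[0.003,-0.006,0.04],"spin":0},{"translation":[0.003,-0.006,0.078],"spin":0},{"translation":[0.003,-0.006,0.085],"spin":0},{"translation":[0.003,-0.006,0.085],"spin":0},{"translation":[0.003,-0.006,0.085],"spin":0}]'
python3 w.py .428 .343 .104 -10
```

```text
t: 14.08
ee_pos: [0.4292, 0.3456, 0.1085]
tcp_rot: [[0.985, -0.174, 0.001], [-0.174, -0.985, 0.001], [0.001, -0.001, -1.0]]
wrist_force: [-0.8, -0.2, -0.3]
finger_gap: 0.467
t 14.07 pos [0.4292 0.3456 0.1085] yaw -10.0 gap 0.467 F [-0.8 -0.2 -0.3]
T [-0.0015  0.0057  0.009 ] len_mm 5 spin -0.0
```

```bash
python3 -m crank '[{"translation":[0,0,0.008],"spin":0},{"translation":[0,0,0.008],"spin":0},{"translation":[0,0,0.008],"spin":0}]'
python3 -m crank '[{"translation":[0,0,0],"spin":0},{"translation":[0,0,0],"spin":0},{"translation":[0,0,0],"spin":0}]' 0.3
python3 -m crank '[{"translation":[0,0,-0.1],"spin":0},{"translation":[0,0,-0.22],"spin":0},{"translation":[0,0,-0.34],"spin":0},{"translation":[0,0,-0.4],"spin":0},{"translation":[0,0,-0.4],"spin":0}]'
python3 w.py .523 .0045 .30 -10
```

```text
t: 14.45
ee_pos: [0.4288, 0.3455, 0.1035]
tcp_rot: [[0.985, -0.173, 0.0], [-0.173, -0.985, 0.0], [0.0, -0.0, -1.0]]
wrist_force: [1.1, 0.2, 0.7]
finger_gap: 0.465
t: 14.82
ee_pos: [0.4286, 0.3454, 0.1033]
tcp_rot: [[0.985, -0.173, -0.0], [-0.173, -0.985, -0.0], [-0.0, 0.0, -1.0]]
wrist_force: [-0.2, 0.5, 0.2]
finger_gap: 0.699
t: 15.45
ee_pos: [0.4293, 0.3461, 0.3058]
tcp_rot: [[0.985, -0.173, 0.003], [-0.173, -0.985, 0.002], [0.003, -0.003, -1.0]]
wrist_force: [-1.1, -0.3, -1.1]
finger_gap: 0.701
t 15.45 pos [0.4293 0.3461 0.3058] yaw -9.99 gap 0.701 F [-1.1 -0.3 -1.1]
T [0.303  0.6403 0.0105] len_mm 354 spin 0.0002
```

```bash
python3 -m crank '[{"translation":[0.05,0.11,0],"spin":0},{"translation":[0.1,0.22,0],"spin":0},{"translation":[0.16,0.33,0],"spin":0},{"translation":[0.21,0.44,0],"spin":0},{"translation":[0.26,0.55,0],"spin":0}]' 0.2
python3 -m crank '[{"translation":[0.043,0.09,0],"spin":0},{"translation":[0.043,0.09,0],"spin":0},{"translation":[0.043,0.09,0.08],"spin":0},{"translation":[0.043,0.09,0.17],"spin":0},{"translation":[0.043,0.09,0.17],"spin":0}]'
python3 -m crank '[{"translation":[0,0,0],"spin":0},{"translation":[0,0,0],"spin":0}]'
python3 w.py .523 .0045 .13 -10; python3 -c "
from h import *
snap('wrist','w5');snap('side','s5')
c=cv2.imread('pics/s5.png')[130:280,160:330]
cv2.imwrite('pics/c5.png',np.hstack([cv2.resize(c,(397,350)),cv2.resize(cv2.imread('pics/w5.png')[150:384,150:400],(374,350))]))"
```

```text
t: 16.08
ee_pos: [0.5088, 0.0499, 0.3023]
tcp_rot: [[0.985, -0.173, -0.001], [-0.173, -0.985, -0.0], [-0.001, 0.0, -1.0]]
wrist_force: [1.1, 0.8, -0.4]
finger_gap: 0.799
t: 16.7
ee_pos: [0.5201, 0.0047, 0.2154]
tcp_rot: [[0.985, -0.172, -0.006], [-0.172, -0.985, -0.0], [-0.006, 0.001, -1.0]]
wrist_force: [-0.4, 0.5, 0.6]
finger_gap: 0.799
t: 16.95
ee_pos: [0.5232, 0.0043, 0.2199]
tcp_rot: [[0.985, -0.173, 0.002], [-0.173, -0.985, 0.0], [0.002, -0.001, -1.0]]
wrist_force: [-0.6, 0.2, 0.9]
finger_gap: 0.801
t 16.95 pos [0.5232 0.0043 0.2199] yaw -9.97 gap 0.801 F [-0.6  0.2  0.9]
T [-0.0009 -0.0002  0.1799] len_mm 90 spin 0.0006
```

View pics/c5.png

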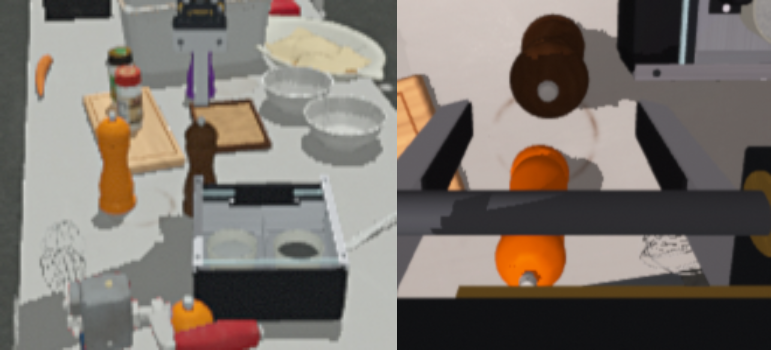

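```bash
python3 -c "
from h import *
print(atz('w5',250.3,210.8,.158), tri(('w5',250.3,210.8),('scene0',251.2,176.9),('side0',246,181.2)),proj('w5',[.523,.0045,.158]))"
```

```text
[0.5235 0.0085 0.158 ] (array([0.5238, 0.0082, 0.1559]), [0.001, 0.0003, 0.0007]) [255.1 210.6]
```

```bash
python3 -m crank '[{"translation":[0,-0.0075,0.06],"spin":0},{"translation":[0,-0.0075,0.12],"spin":0},{"translation":[0,-0.0075,0.176],"spin":0},{"translation":[0,-0.0075,0.178],"spin":0},{"translation":[0,-0.0075,0.178],"spin":0}]'
python3 -m crank '[{"translation":[0,0,0],"spin":0},{"translation":[0,0,0],"spin":0},{"translation":[0,0,0],"spin":0},{"translation":[0,0,0],"spin":0}]' 1
python3 w.py .523 .008 .13 -10
python3 -m crank '[{"translation":[0,0,-0.1],"spin":0},{"translation":[0,0,-0.22],"spin":0},{"translation":[0,0,-0.34],"spin":0},{"translation":[0,0,-0.43],"spin":0},{"translation":[0,0,-0.43],"spin":0}]'
python3 w.py .445 .173 .344 -10
```

```text
t: 17.68
ee_pos: [0.5237, 0.0078, 0.1305]
tcp_rot: [[0.985, -0.173, 0.001], [-0.173, -0.985, 0.0], [0.001, -0.0, -1.0]]
wrist_force: [-0.5, 0.6, -0.3]
finger_gap: 0.8
t: 18.18
ee_pos: [0.5234, 0.0077, 0.1297]
tcp_rot: [[0.985, -0.173, 0.001], [-0.173, -0.985, 0.0], [0.001, -0.0, -1.0]]
wrist_force: [-0.7, -0.5, 5.2]
finger_gap: 0.498
t 18.18 pos [0.5234 0.0077 0.1297] yaw -9.98 gap 0.498 F [-0.7 -0.5  5.2]
T [-0.0008 -0.0005 -0.0006] len_mm 1 spin 0.0003
t: 18.8
ee_pos: [0.5242, 0.0078, 0.3475]
tcp_rot: [[0.985, -0.173, 0.005], [-0.173, -0.985, 0.0], [0.005, -0.001, -1.0]]
wrist_force: [0.2, -0.5, -2.8]
finger_gap: 0.499
t 18.8 pos [0.5242 0.0078 0.3475] yaw -9.99 gap 0.499 F [ 0.2 -0.5 -2.8]
T [-0.2133 -0.2979  0.0064] len_mm 183 spin 0.0002
```

```bash
python3 -m crank '[{"translation":[-0.06,-0.08,0],"spin":0},{"translation":[-0.12,-0.17,0],"spin":0},{"translation":[-0.18,-0.25,0],"spin":0},{"translation":[-0.213,-0.298,0],"spin":0},{"translation":[-0.213,-0.298,0],"spin":0}]'
python3 -m crank '[{"translation":[0,0,0],"spin":0},{"translation":[0,0,0.1],"spin":0},{"translation":[0,0,0.2],"spin":0},{"translation":[0,0,0.3],"spin":0},{"translation":[0,0,0.3],"spin":0}]'
python3 -m crank '[{"translation":[0,0,0],"spin":0},{"translation":[0,0,0],"spin":0}]'
python3 w.py .445 .173 .149 -10
```

```text
t: 19.42
ee_pos: [0.4426, 0.1745, 0.3432]
tcp_rot: [[0.985, -0.17, -0.002], [-0.17, -0.985, -0.0], [-0.001, 0.001, -1.0]]
wrist_force: [-0.0, -0.6, -2.3]
finger_gap: 0.499
t: 20.05
ee_pos: [0.4424, 0.171, 0.1915]
tcp_rot: [[0.985, -0.175, -0.006], [-0.175, -0.985, -0.003], [-0.006, 0.004, -1.0]]
wrist_force: [0.2, -0.3, -1.2]
finger_gap: 0.499
t: 20.3
ee_pos: [0.4451, 0.1732, 0.1963]
tcp_rot: [[0.985, -0.174, 0.003], [-0.174, -0.985, 0.001], [0.003, -0.002, -1.0]]
wrist_force: [0.1, 0.8, -2.6]
finger_gap: 0.495
t 20.3 pos [0.4451 0.1732 0.1963] yaw -10.01 gap 0.495 F [ 0.1  0.8 -2.6]
T [-0.0004  0.0005  0.0945] len_mm 47 spin -0.0001
```

```bash
python3 -m crank '[{"translation":[0,0,0.045],"spin":0},{"translation":[0,0,0.085],"spin":0},{"translation":[0,0,0.095],"spin":0},{"translation":[0,0,0.095],"spin":0},{"translation":[0,0,0.095],"spin":0}]'
python3 -m crank '[{"translation":[0,0,0],"spin":0},{"translation":[0,0,0],"spin":0}]'
python3 w.py .445 .173 .148 -10
```

```text
t: 20.92
ee_pos: [0.4445, 0.1731, 0.1478]
tcp_rot: [[0.985, -0.173, 0.001], [-0.173, -0.985, 0.001], [0.001, -0.001, -1.0]]
wrist_force: [0.1, 0.0, -1.4]
finger_gap: 0.499
t: 21.18
ee_pos: [0.4445, 0.173, 0.1476]
tcp_rot: [[0.985, -0.173, 0.001], [-0.173, -0.985, 0.0], [0.001, -0.001, -1.0]]
wrist_force: [-1.0, -1.0, 7.4]
finger_gap: 0.497
t 21.18 pos [0.4445 0.173  0.1476] yaw -9.99 gap 0.497 F [-1.  -1.   7.4]
T [ 0.0011 -0.0001 -0.0008] len_mm 1 spin 0.0002
```

```bash
python3 -m crank '[{"translation":[0,0,0],"spin":0},{"translation":[0,0,0],"spin":0},{"translation":[0,0,0],"spin":0}]' 0.2
python3 -m crank '[{"translation":[0,0,-0.08],"spin":0},{"translation":[0,0,-0.18],"spin":0},{"translation":[0,0,-0.25],"spin":0},{"translation":[0,0,-0.25],"spin":0},{"translation":[0,0,-0.25],"spin":0}]'
python3 w.py .587 -.130 .273 -10
```

```text
t: 21.55
ee_pos: [0.4439, 0.1729, 0.1468]
tcp_rot: [[0.985, -0.173, -0.0], [-0.173, -0.985, 0.0], [-0.0, -0.0, -1.0]]
wrist_force: [-0.0, -1.0, -1.1]
finger_gap: 0.779
t: 22.18
ee_pos: [0.4437, 0.1727, 0.2712]
tcp_rot: [[0.985, -0.173, -0.0], [-0.173, -0.985, -0.0], [-0.0, 0.0, -1.0]]
wrist_force: [-0.1, -0.8, -0.2]
finger_gap: 0.802
t 22.18 pos [0.4437 0.1727 0.2712] yaw -9.98 gap 0.802 F [-0.1 -0.8 -0.2]
T [ 0.3872  0.5466 -0.0035] len_mm 335 spin 0.0003
```

```bash
python3 -m crank '[{"translation":[0.07,0.1,0],"spin":0},{"translation":[0.14,0.2,0],"spin":0},{"translation":[0.21,0.3,0],"spin":0},{"translation":[0.28,0.4,0],"spin":0},{"translation":[0.35,0.495,0],"spin":0}]' 0.4
python3 -m crank '[{"translation":[0.037,0.051,0],"spin":0},{"translation":[0.037,0.051,0],"spin":0},{"translation":[0.037,0.051,0.07],"spin":0},{"translation":[0.037,0.051,0.14],"spin":0},{"translation":[0.037,0.051,0.14],"spin":0}]'
python3 -m crank '[{"translation":[0,0,0],"spin":0},{"translation":[0,0,0],"spin":0}]'
python3 w.py .587 -.130 .12 -10; python3 -c "
from h import *
snap('wrist','w6');snap('side','s6');snap('scene','c6a')
A=cv2.imread('pics/w6.png'); B=cv2.imread('pics/c6a.png')[110:260,130:350];C=cv2.imread('pics/s6.png')[150:270,200:320]
cv2.imwrite('pics/c6.png',np.hstack([cv2.resize(A,(440,330)),np.vstack([cv2.resize(B,(360,240)),cv2.resize(C,(360,90*4))[120:210]])]))"
```

```text
t: 22.8
ee_pos: [0.5734, -0.1032, 0.2703]
tcp_rot: [[0.985, -0.173, -0.002], [-0.173, -0.985, 0.0], [-0.002, 0.0, -1.0]]
wrist_force: [0.8, 0.1, 0.3]
finger_gap: 0.6
t: 23.42
ee_pos: [0.5852, -0.1282, 0.199]
tcp_rot: [[0.985, -0.172, -0.006], [-0.172, -0.985, 0.001], [-0.006, -0.0, -1.0]]
wrist_force: [-0.3, 0.7, 1.1]
finger_gap: 0.601
t: 23.68
ee_pos: [0.5879, -0.1294, 0.2032]
tcp_rot: [[0.985, -0.173, 0.002], [-0.173, -0.985, -0.0], [0.002, -0.0, -1.0]]
wrist_force: [0.1, 0.7, -0.1]
finger_gap: 0.598
t 23.68 pos [ 0.5879 -0.1294  0.2032] yaw -9.97 gap 0.598 F [ 0.1  0.7 -0.1]
T [-0.0019  0.0015  0.1665] len_mm 83 spin 0.0006
```

View pics/c6.png

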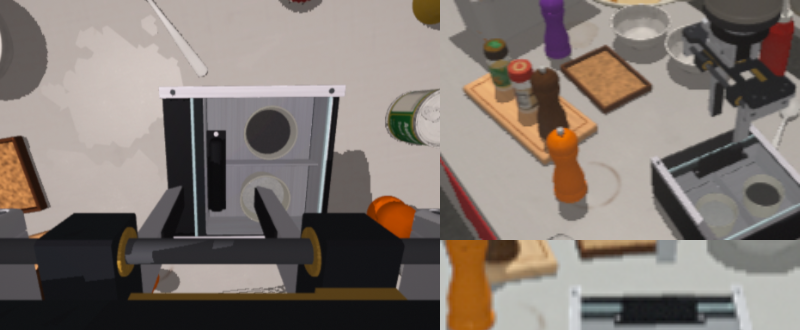

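Run:
```python
from h import *
g=cv2.cvtColor(cv2.imread('pics/w6.png'),6)
for r in (185,198,215): print(r,g[r,215:285].tolist())
print('rows',g[140:255:2,251].tolist())
for y0 in (30,40):
  b=np.array([.5784,-.1645,0]);t=np.radians(-9.8);ey=np.array([-np.sin(t),np.cos(t),0])
  for k in(-7,7):
    for z in (.093,.123): print(y0,k,z,proj('w6',b+ey*(y0+k)/1000+[0,0,z]))
```

```text
185 [27, 27, 26, 27, 27, 27, 27, 33, 79, 173, 186, 162, 84, 40, 33, 33, 33, 33, 33, 33, 33, 36, 67, 114, 106, 81, 35, 16, 14, 16, 20, 24, 26, 27, 27, 26, 26, 25, 23, 23, 21, 18, 16, 13, 14, 14, 17, 44, 107, 120, 121, 121, 121, 119, 120, 121, 122, 121, 120, 120, 119, 118, 118, 117, 119, 121, 120, 119, 118, 118]
198 [26, 27, 27, 27, 27, 27, 27, 27, 48, 136, 180, 179, 117, 54, 34, 32, 33, 32, 32, 31, 32, 31, 44, 107, 112, 99, 44, 17, 12, 10, 12, 12, 12, 13, 13, 13, 13, 13, 14, 14, 13, 12, 11, 11, 12, 13, 16, 45, 111, 125, 127, 128, 127, 126, 125, 127, 128, 126, 126, 127, 124, 123, 123, 122, 125, 126, 126, 125, 126, 126]
215 [25, 25, 26, 26, 25, 25, 25, 25, 28, 67, 168, 182, 158, 82, 38, 31, 31, 30, 30, 31, 32, 30, 36, 79, 107, 99, 50, 21, 13, 11, 12, 12, 12, 13, 13, 12, 13, 13, 13, 12, 13, 12, 12, 12, 12, 12, 17, 45, 110, 122, 124, 125, 125, 124, 123, 126, 126, 123, 124, 124, 122, 121, 121, 120, 122, 123, 118, 115, 115, 114]
rows [136, 135, 136, 135, 136, 132, 60, 212, 211, 156, 17, 12, 17, 21, 25, 25, 26, 25, 25, 26, 25, 26, 25, 25, 25, 15, 13, 13, 13, 13, 14, 13, 13, 13, 12, 12, 12, 12, 12, 12, 12, 13, 14, 13, 13, 14, 13, 13, 12, 12, 13, 12, 11, 80, 124, 124, 111, 106]
30 -7 0.093 [268.3 199.4]
30 -7 0.123 [269.8 207.9]
30 7 0.093 [254.4 199.4]
30 7 0.123 [254.4 207.9]
40 -7 0.093 [258.4 199.4]
40 -7 0.123 [258.8 207.9]
40 7 0.093 [244.5 199.5]
40 7 0.123 [243.3 208. ]
```

```bash
python3 -m crank '[{"translation":[-0.007,-0.0075,0.05],"spin":0},{"translation":[-0.007,-0.0075,0.11],"spin":0},{"translation":[-0.007,-0.0075,0.15],"spin":0},{"translation":[-0.007,-0.0075,0.17],"spin":0},{"translation":[-0.007,-0.0075,0.17],"spin":0}]' 0.6
python3 -m crank '[{"translation":[0,0,0],"spin":0},{"translation":[0,0,0],"spin":0}]'
python3 w.py .585 -.125 .116 -10
```

```text
t: 24.45
ee_pos: [0.5844, -0.1253, 0.1167]
tcp_rot: [[0.985, -0.173, -0.0], [-0.173, -0.985, 0.0], [-0.0, -0.0, -1.0]]
wrist_force: [0.6, 0.2, -0.3]
finger_gap: 0.397
t: 24.7
ee_pos: [0.5849, -0.1253, 0.1176]
tcp_rot: [[0.985, -0.173, 0.001], [-0.173, -0.985, -0.0], [0.001, -0.0, -1.0]]
wrist_force: [-1.5, -0.3, 0.1]
finger_gap: 0.4
t 24.7 pos [ 0.5849 -0.1253  0.1176] yaw -9.98 gap 0.4 F [-1.5 -0.3  0.1]
T [ 0.0001 -0.0006  0.0032] len_mm 2 spin 0.0003
```

```bash
python3 -m crank '[{"translation":[0,0,0],"spin":0},{"translation":[0,0,0],"spin":0},{"translation":[0,0,0],"spin":0},{"translation":[0,0,0],"spin":0}]' 1
python3 -m crank '[{"translation":[0,-0.05,0],"spin":0},{"translation":[0,-0.1,0],"spin":0},{"translation":[0,-0.15,0],"spin":0},{"translation":[0,-0.2,0],"spin":0},{"translation":[0,-0.25,0],"spin":0}]'
python3 -m crank '[{"translation":[0,-0.008,0],"spin":0},{"translation":[0,-0.014,0],"spin":0},{"translation":[0,-0.018,0],"spin":0},{"translation":[0,-0.018,0],"spin":0}]'
python3 w.py .585 -.125 .116 -10
```

```text
t: 25.2
ee_pos: [0.5845, -0.1253, 0.1169]
tcp_rot: [[0.985, -0.173, 0.0], [-0.173, -0.985, -0.0], [0.0, 0.0, -1.0]]
wrist_force: [-0.6, -0.3, 1.9]
finger_gap: 0.148
t: 25.82
ee_pos: [0.6052, -0.0015, 0.1169]
tcp_rot: [[0.985, -0.173, -0.002], [-0.173, -0.985, -0.0], [-0.002, 0.001, -1.0]]
wrist_force: [-7.1, -1.5, 8.3]
finger_gap: 0.148
t: 26.32
ee_pos: [0.6066, 0.0072, 0.1169]
tcp_rot: [[0.985, -0.173, -0.002], [-0.173, -0.985, 0.0], [-0.002, 0.0, -1.0]]
wrist_force: [-7.8, 1.8, 9.4]
finger_gap: 0.144
t 26.32 pos [0.6066 0.0072 0.1169] yaw -9.95 gap 0.144 F [-7.8  1.8  9.4]
T [0.0031 0.2679 0.0018] len_mm 134 spin 0.0008
```

```bash
python3 -m crank '[{"translation":[0,-0.004,0],"spin":0},{"translation":[0,-0.008,0],"spin":0},{"translation":[0,-0.008,0],"spin":0}]'
python3 w.py .6066 .0072 .116 -10
```

```text
t: 26.7
ee_pos: [0.6069, 0.0085, 0.1168]
tcp_rot: [[0.985, -0.175, -0.003], [-0.175, -0.985, -0.002], [-0.003, 0.003, -1.0]]
wrist_force: [-11.5, -9.8, 10.8]
finger_gap: 0.15
t 26.7 pos [0.6069 0.0085 0.1168] yaw -10.06 gap 0.15 F [-11.5  -9.8  10.8]
T [-0.0001  0.0026  0.0017] len_mm 2 spin -0.001
```

```bash
python3 -m crank '[{"translation":[0,0.006,0],"spin":0},{"translation":[0,0.006,0],"spin":0},{"translation":[0,0.006,0],"spin":0}]' 0.6
python3 -m crank '[{"translation":[0,0,-0.06],"spin":0},{"translation":[0,0,-0.14],"spin":0},{"translation":[0,0,-0.18],"spin":0},{"translation":[0,0,-0.18],"spin":0}]'
python3 w.py .531 -.1805 .205 -10
```

```text
t: 27.08
ee_pos: [0.6079, 0.008, 0.1167]
tcp_rot: [[0.985, -0.173, 0.0], [-0.173, -0.985, 0.0], [0.0, -0.0, -1.0]]
wrist_force: [-0.2, -0.5, 0.1]
finger_gap: 0.393
t: 27.58
ee_pos: [0.6087, 0.008, 0.2083]
tcp_rot: [[0.985, -0.173, 0.003], [-0.173, -0.985, 0.0], [0.003, -0.001, -1.0]]
wrist_force: [0.1, 1.0, -0.8]
finger_gap: 0.4
t 27.57 pos [0.6087 0.008  0.2083] yaw -9.97 gap 0.4 F [ 0.1  1.  -0.8]
T [-0.0878  0.3983  0.006 ] len_mm 204 spin 0.0005
```

```bash
python3 -m crank '[{"translation":[-0.022,0.1,0],"spin":0},{"translation":[-0.044,0.2,0],"spin":0},{"translation":[-0.066,0.3,0],"spin":0},{"translation":[-0.088,0.398,0],"spin":0},{"translation":[-0.088,0.398,0],"spin":0}]' 0
python3 -m crank '[{"translation":[0,0,0],"spin":0},{"translation":[0,0,0],"spin":0}]'
python3 w.py .531 -.1805 .058 -10; python3 -c "
from h import *
snap('wrist','w7')
A=cv2.imread('pics/w7.png')
cv2.imwrite('pics/c7.png',cv2.resize(A[60:320,100:440],(785,600),interpolation=2))"
```

```text
t: 28.2
ee_pos: [0.5279, -0.1843, 0.2058]
tcp_rot: [[0.984, -0.179, -0.002], [-0.179, -0.984, -0.001], [-0.002, 0.001, -1.0]]
wrist_force: [-0.4, 0.7, -1.1]
finger_gap: 0.894
t: 28.45
ee_pos: [0.5304, -0.1793, 0.2063]
tcp_rot: [[0.985, -0.171, -0.0], [-0.171, -0.985, 0.0], [-0.001, -0.0, -1.0]]
wrist_force: [-0.4, -0.1, 0.1]
finger_gap: 0.999
t 28.45 pos [ 0.5304 -0.1793  0.2063] yaw -9.87 gap 0.999 F [-0.4 -0.1  0.1]
T [0.0017 0.0022 0.2967] len_mm 148 spin 0.0021
```

View pics/c7.png

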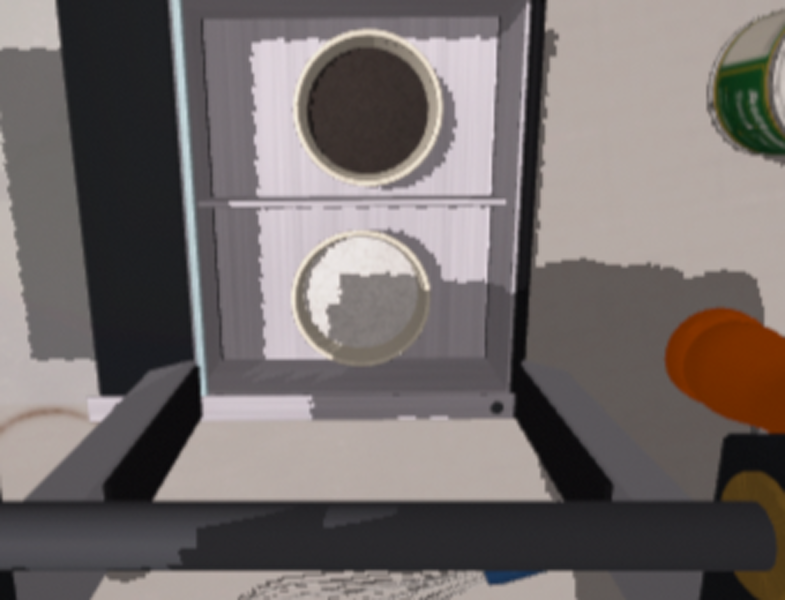

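The cover is open. The near bay holds the white salt at crop (361,297) and the far bay holds the black pepper. I'll compute the rim centre next.

```bash
python3 -c "
from h import *
W=lambda u,v:('w7',100+u/2.309,60+v/2.308)
print(atz(*W(361,297),.072),atz(*W(368,107),.072),atz(*W(190,200),.091), tri(W(361,297),('w1',175+520/3.4,65+394/3.4)))"
python3 w.py .531 -.1815 .058 -10
```

```text
[ 0.5322 -0.1809  0.072 ] [ 0.6162 -0.1986  0.072 ] [ 0.5907 -0.117   0.091 ] (array([ 0.5309, -0.1808,  0.0688]), [0.0006, 0.0006])
t 28.5 pos [ 0.5304 -0.1794  0.2064] yaw -9.88 gap 1.002 F [ 0.7  1.3 -0.8]
T [0.0021 0.004  0.2968] len_mm 148 spin 0.002
```

```bash
python3 -m crank '[{"translation":[0.003,0.003,0.08],"spin":0.002},{"translation":[0.003,0.003,0.16],"spin":0.002},{"translation":[0.003,0.003,0.22],"spin":0.002},{"translation":[0.003,0.003,0.24],"spin":0.002},{"translation":[0.003,0.003,0.24],"spin":0.002}]'
python3 w.py .5315 -.181 .058 -10
```

```text
t: 29.12
ee_pos: [0.5314, -0.1819, 0.0868]
tcp_rot: [[0.985, -0.175, -0.0], [-0.175, -0.985, 0.0], [-0.001, -0.0, -1.0]]
wrist_force: [-0.2, 0.5, 0.1]
finger_gap: 1.005
t 29.12 pos [ 0.5314 -0.1819  0.0868] yaw -10.06 gap 1.005 F [-0.2  0.5  0.1]
T [-0.0001 -0.0019  0.0576] len_mm 29 spin -0.001
```

```bash
python3 -m crank '[{"translation":[0,-0.001,0.03],"spin":0},{"translation":[0,-0.001,0.056],"spin":0},{"translation":[0,-0.001,0.056],"spin":0},{"translation":[0,-0.001,0.056],"spin":0}]'
python3 -m crank '[{"translation":[0,0,0],"spin":0},{"translation":[0,0,0],"spin":0},{"translation":[0,0,0],"spin":0},{"translation":[0,0,0],"spin":0}]' 1
python3 -m crank '[{"translation":[0,0,-0.03],"spin":0},{"translation":[0,0,-0.06],"spin":0},{"translation":[0,0,-0.06],"spin":0}]'
python3 w.py .61 .2425 .2 -10
```

```text
t: 29.62
ee_pos: [0.5314, -0.1819, 0.0589]
tcp_rot: [[0.984, -0.175, 0.0], [-0.175, -0.984, 0.0], [0.0, -0.0, -1.0]]
wrist_force: [-0.4, -0.0, 0.9]
finger_gap: 1.0
t: 30.12
ee_pos: [0.5314, -0.1819, 0.059]
tcp_rot: [[0.985, -0.175, 0.0], [-0.175, -0.985, -0.0], [0.0, -0.0, -1.0]]
wrist_force: [-0.2, 0.5, 2.8]
finger_gap: 0.687
t: 30.5
ee_pos: [0.5323, -0.1822, 0.0906]
tcp_rot: [[0.984, -0.175, 0.003], [-0.175, -0.984, -0.001], [0.003, 0.0, -1.0]]
wrist_force: [0.7, 0.0, -1.8]
finger_gap: 0.681
t 30.5 pos [ 0.5323 -0.1822  0.0906] yaw -10.11 gap 0.681 F [ 0.7  0.  -1.8]
T [ 0.0046 -0.8634 -0.2189] len_mm 445 spin -0.0018
```

```bash
python3 -m crank '[{"translation":[0,0,-0.1],"spin":0},{"translation":[0,0,-0.2],"spin":0},{"translation":[0,-0.08,-0.26],"spin":0},{"translation":[0,-0.18,-0.26],"spin":0},{"translation":[0,-0.29,-0.26],"spin":0}]'
python3 -m crank '[{"translation":[0,-0.11,0],"spin":0},{"translation":[0,-0.22,0],"spin":0},{"translation":[0,-0.33,0],"spin":0},{"translation":[0,-0.44,0],"spin":0},{"translation":[0,-0.52,0],"spin":0}]'
python3 -m crank '[{"translation":[0,-0.05,0],"spin":0},{"translation":[0,-0.05,0],"spin":0},{"translation":[0,-0.05,0],"spin":0}]'
python3 w.py .61 .2425 .032 -10
python3 -c "
from h import *
snap('wrist','w8')
A=cv2.imread('pics/w8.png'); snap('scene','s8'); B=cv2.imread('pics/s8.png')[90:210,130:310]
cv2.imwrite('pics/c8.png',np.hstack([cv2.resize(A,(467,350)),cv2.resize(B,(333,350))]))"
```

```text
t: 31.12
ee_pos: [0.5569, -0.0381, 0.2193]
tcp_rot: [[0.984, -0.177, 0.001], [-0.177, -0.984, -0.0], [0.001, -0.0, -1.0]]
wrist_force: [0.2, -0.3, -1.9]
finger_gap: 0.687
t: 31.75
ee_pos: [0.6021, 0.2195, 0.2186]
tcp_rot: [[0.985, -0.174, -0.0], [-0.174, -0.985, 0.0], [-0.0, -0.0, -1.0]]
wrist_force: [0.3, -0.7, -2.4]
finger_gap: 0.688
t: 32.12
ee_pos: [0.6069, 0.24, 0.2187]
tcp_rot: [[0.984, -0.177, -0.0], [-0.177, -0.984, -0.001], [0.0, 0.001, -1.0]]
wrist_force: [-1.5, -0.1, -1.3]
finger_gap: 0.686
t 32.12 pos [0.6069 0.24   0.2187] yaw -10.18 gap 0.686 F [-1.5 -0.1 -1.3]
T [ 0.0052 -0.0064  0.3734] len_mm 187 spin -0.0029
```

View pics/c8.png

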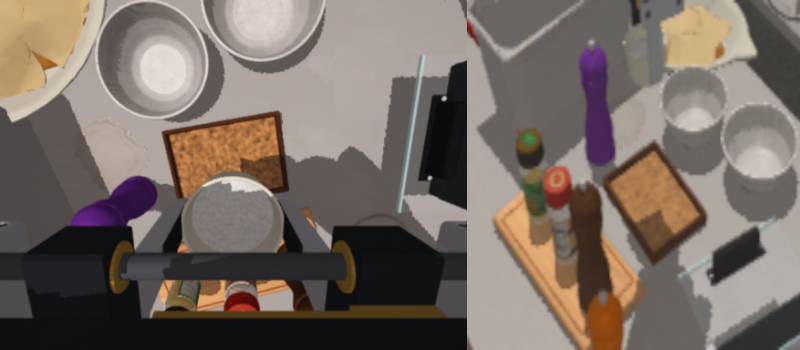

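```bash
python3 -c "
from h import *
for p in ((164,130),(277,112),(289,188)): print(atz('w8',p[0]*1.0964,p[1]*1.0971,.016))"
python3 -m crank '[{"translation":[0.005,-0.006,0.1],"spin":0},{"translation":[0.005,-0.006,0.2],"spin":0},{"translation":[0.005,-0.006,0.28],"spin":0},{"translation":[0.005,-0.006,0.31],"spin":0},{"translation":[0.005,-0.006,0.31],"spin":0}]'
python3 w.py .61 .2425 .032 -10
```

```text
[0.671  0.3271 0.016 ]
[0.6672 0.1662 0.016 ]
[0.5546 0.1634 0.016 ]
t: 32.85
ee_pos: [0.6098, 0.2433, 0.0639]
tcp_rot: [[0.984, -0.176, -0.001], [-0.176, -0.984, -0.0], [-0.0, 0.0, -1.0]]
wrist_force: [0.2, 0.1, 0.0]
finger_gap: 0.69
t 32.85 pos [0.6098 0.2433 0.0639] yaw -10.14 gap 0.69 F [0.2 0.1 0. ]
T [0.0007 0.0016 0.0637] len_mm 32 spin -0.0024
```

```bash
python3 -m crank '[{"translation":[0.002,0,0.03],"spin":0},{"translation":[0.002,0,0.058],"spin":0},{"translation":[0.002,0,0.064],"spin":0},{"translation":[0.002,0,0.064],"spin":0},{"translation":[0.002,0,0.064],"spin":0}]'
python3 w.py .61 .2435 .031 -10
```

```text
t: 33.48
ee_pos: [0.6109, 0.244, 0.0321]
tcp_rot: [[0.985, -0.175, 0.0], [-0.175, -0.985, 0.0], [0.0, -0.0, -1.0]]
wrist_force: [0.3, 0.5, -1.5]
finger_gap: 0.686
t 33.48 pos [0.6109 0.244  0.0321] yaw -10.1 gap 0.686 F [ 0.3  0.5 -1.5]
T [-0.0016  0.0012  0.0022] len_mm 2 spin -0.0017
```

```bash
python3 -m crank '[{"translation":[0,0,0.002],"spin":0},{"translation":[0,0,0.002],"spin":0}]'
python3 -m crank '[{"translation":[0,0,0],"spin":0},{"translation":[0,0,0],"spin":0},{"translation":[0,0,0],"spin":0},{"translation":[0,0,0],"spin":0}]' 0.05
python3 -m crank '[{"translation":[0,0,-0.06],"spin":0},{"translation":[0,0,-0.16],"spin":0},{"translation":[0,0,-0.26],"spin":0},{"translation":[0,0,-0.34],"spin":0},{"translation":[0,0,-0.34],"spin":0}]'
python3 w.py .607 .008 .205 -10
python3 -c "
from h import *
snap('wrist','w9');snap('scene','s9')"
```

```text
t: 33.72
ee_pos: [0.6109, 0.2439, 0.031]
tcp_rot: [[0.984, -0.175, 0.0], [-0.175, -0.984, 0.0], [0.0, -0.0, -1.0]]
wrist_force: [-0.2, 0.2, -0.8]
finger_gap: 0.688
t: 34.22
ee_pos: [0.6107, 0.2438, 0.0309]
tcp_rot: [[0.985, -0.175, 0.0], [-0.175, -0.985, 0.0], [0.0, -0.0, -1.0]]
wrist_force: [0.7, 0.3, 0.5]
finger_gap: 0.949
t: 34.85
ee_pos: [0.6122, 0.2444, 0.2045]
tcp_rot: [[0.984, -0.176, 0.005], [-0.176, -0.984, 0.002], [0.005, -0.003, -1.0]]
wrist_force: [0.0, -0.2, 0.4]
finger_gap: 0.952
t 34.85 pos [0.6122 0.2444 0.2045] yaw -10.12 gap 0.952 F [ 0.  -0.2  0.4]
T [ 0.0728  0.4674 -0.0022] len_mm 237 spin -0.0019
```

Moving to the rib, with jaws partly closed.

```bash
python3 -m crank '[{"translation":[0.016,0.1,0],"spin":0},{"translation":[0.032,0.2,0],"spin":0},{"translation":[0.048,0.3,0],"spin":0},{"translation":[0.064,0.4,0],"spin":0},{"translation":[0.073,0.467,0],"spin":0}]' 0.5
python3 -m crank '[{"translation":[0,0,0],"spin":0},{"translation":[0,0,0],"spin":0}]'
python3 w.py .607 .008 .117 -10
python3 -c "
from h import *
snap('wrist','w10')
A=cv2.imread('pics/w10.png')
B=cv2.imread('pics/w9.png')
cv2.imwrite('pics/c10.png',np.hstack([cv2.resize(A,(400,300)),cv2.resize(B,(400,300))]))"
```

```text
t: 35.58
ee_pos: [0.6047, 0.0047, 0.1993]
tcp_rot: [[0.984, -0.177, -0.002], [-0.177, -0.984, -0.001], [-0.002, 0.001, -1.0]]
wrist_force: [1.0, 0.7, -0.0]
finger_gap: 0.505
t: 35.83
ee_pos: [0.6053, 0.0082, 0.1998]
tcp_rot: [[0.985, -0.175, -0.002], [-0.175, -0.985, 0.0], [-0.002, -0.0, -1.0]]
wrist_force: [0.6, 0.1, -1.1]
finger_gap: 0.496
t 35.83 pos [0.6053 0.0082 0.1998] yaw -10.08 gap 0.496 F [ 0.6  0.1 -1.1]
T [ 0.0037 -0.0003  0.1657] len_mm 83 spin -0.0013
```

View pics/c10.png

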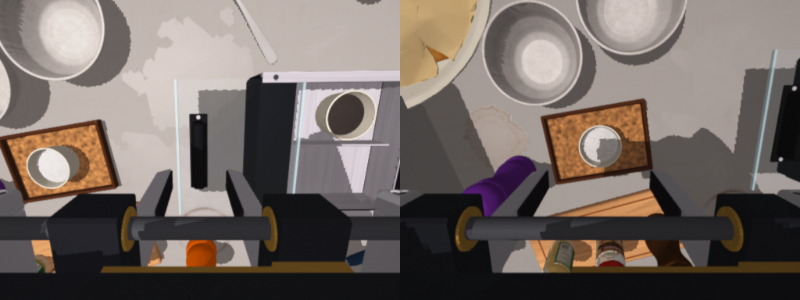

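The salt pot stands in the middle of the tray at (600,145), and the rib at (198,150) lies between the jaws. Next is pinching the rib and sliding the cover shut.

```bash
python3 -m crank '[{"translation":[0.002,0,0.06],"spin":0},{"translation":[0.002,0,0.12],"spin":0},{"translation":[0.002,0,0.16],"spin":0},{"translation":[0.002,0,0.165],"spin":0},{"translation":[0.002,0,0.165],"spin":0}]'
python3 -m crank '[{"translation":[0,0,0],"spin":0},{"translation":[0,0,0],"spin":0},{"translation":[0,0,0],"spin":0},{"translation":[0,0,0],"spin":0}]' 1
python3 -m crank '[{"translation":[0,0.06,0],"spin":0},{"translation":[0,0.12,0],"spin":0},{"translation":[0,0.18,0],"spin":0},{"translation":[0,0.24,0],"spin":0},{"translation":[0,0.28,0],"spin":0}]'
python3 -m crank '[{"translation":[0,0,0],"spin":0},{"translation":[0,0.006,0],"spin":0},{"translation":[0,0.01,0],"spin":0},{"translation":[0,0.01,0],"spin":0}]'
python3 w.py .5818 -.1343 .117 -10
```

```text
t: 36.5
ee_pos: [0.6069, 0.0081, 0.1187]
tcp_rot: [[0.985, -0.174, 0.0], [-0.174, -0.985, 0.0], [0.0, -0.0, -1.0]]
wrist_force: [0.3, -1.4, 0.6]
finger_gap: 0.499
t: 37.0
ee_pos: [0.6068, 0.0074, 0.1186]
tcp_rot: [[0.985, -0.175, 0.0], [-0.175, -0.985, 0.0], [0.0, -0.0, -1.0]]
wrist_force: [-0.0, 0.6, 3.5]
finger_gap: 0.147
t: 37.62
ee_pos: [0.5834, -0.1318, 0.1186]
tcp_rot: [[0.984, -0.176, 0.003], [-0.176, -0.984, -0.0], [0.003, -0.0, -1.0]]
wrist_force: [11.7, 0.7, -8.2]
finger_gap: 0.147
t: 38.12
ee_pos: [0.5829, -0.1348, 0.1186]
tcp_rot: [[0.985, -0.175, 0.003], [-0.175, -0.985, 0.001], [0.003, -0.001, -1.0]]
wrist_force: [9.6, 3.5, -7.5]
finger_gap: 0.149
t 38.12 pos [ 0.5829 -0.1348  0.1186] yaw -10.05 gap 0.149 F [ 9.6  3.5 -7.5]
T [-0.0024 -0.0005  0.0032] len_mm 2 spin -0.0009
```

```bash
python3 -m crank '[{"translation":[0,0.005,0],"spin":0},{"translation":[0,0.01,0],"spin":0},{"translation":[0,0.01,0],"spin":0}]'
python3 w.py .5818 -.1343 .117 -10
python3 -m crank '[{"translation":[0,0,0],"spin":0},{"translation":[0,0,0],"spin":0},{"translation":[0,0,0],"spin":0}]' 0.6
python3 -m crank '[{"translation":[0,0,-0.08],"spin":0},{"translation":[0,0,-0.18],"spin":0},{"translation":[0,0,-0.28],"spin":0},{"translation":[0,0,-0.36],"spin":0},{"translation":[0,0,-0.36],"spin":0}]'
python3 w.py .4445 .173 .3 -10
```

```text
t: 38.5
ee_pos: [0.583, -0.135, 0.1186]
tcp_rot: [[0.985, -0.171, 0.004], [-0.171, -0.985, 0.005], [0.003, -0.006, -1.0]]
wrist_force: [12.3, 24.8, -6.0]
finger_gap: 0.145
t 38.5 pos [ 0.583  -0.135   0.1186] yaw -9.85 gap 0.145 F [12.3 24.8 -6. ]
T [-0.0025 -0.0009  0.0032] len_mm 2 spin 0.0025
t: 38.88
ee_pos: [0.5802, -0.1408, 0.1183]
tcp_rot: [[0.984, -0.176, -0.0], [-0.176, -0.984, -0.0], [-0.0, 0.0, -1.0]]
wrist_force: [0.5, -0.2, 0.4]
finger_gap: 0.39
t: 39.5
ee_pos: [0.5814, -0.141, 0.3016]
tcp_rot: [[0.984, -0.176, 0.005], [-0.176, -0.984, -0.001], [0.005, 0.0, -1.0]]
wrist_force: [0.5, 1.0, -0.9]
finger_gap: 0.4
t 39.5 pos [ 0.5814 -0.141   0.3016] yaw -10.14 gap 0.4 F [ 0.5  1.  -0.9]
T [-0.3802 -0.5699  0.0011] len_mm 343 spin -0.0024
```

The cover is against its stop. Next I fetch the mill first, since it is at the free end of the row.

```bash
python3 -m crank '[{"translation":[-0.07,-0.1,0],"spin":0},{"translation":[-0.14,-0.2,0],"spin":0},{"translation":[-0.2,-0.3,0],"spin":0},{"translation":[-0.26,-0.4,0],"spin":0},{"translation":[-0.33,-0.5,0],"spin":0}]' 0.2
python3 -m crank '[{"translation":[-0.05,-0.07,0],"spin":0},{"translation":[-0.05,-0.07,0],"spin":0},{"translation":[-0.05,-0.07,0.06],"spin":0},{"translation":[-0.05,-0.07,0.12],"spin":0},{"translation":[-0.05,-0.07,0.12],"spin":0}]'
python3 -m crank '[{"translation":[0,0,0],"spin":0},{"translation":[0,0,0],"spin":0}]'
python3 w.py .4445 .173 .1476 -10
python3 -c "
from h import *
snap('wrist','w11')
A=cv2.imread('pics/w11.png');snap('side','s11');B=cv2.imread('pics/s11.png')[130:280,160:330]
cv2.imwrite('pics/c11.png',np.hstack([cv2.resize(A,(467,350)),cv2.resize(B,(333,300))[:, :] if 0 else cv2.resize(B,(333,350))]))"
```

```text
t: 40.12
ee_pos: [0.4605, 0.1358, 0.2974]
tcp_rot: [[0.984, -0.176, -0.001], [-0.176, -0.984, -0.0], [-0.001, 0.001, -1.0]]
wrist_force: [2.0, 0.7, -0.0]
finger_gap: 0.798
t: 40.75
ee_pos: [0.4424, 0.1719, 0.2362]
tcp_rot: [[0.984, -0.177, -0.004], [-0.177, -0.984, -0.002], [-0.004, 0.002, -1.0]]
wrist_force: [-0.0, -0.1, 0.9]
finger_gap: 0.799
t: 41.0
ee_pos: [0.4439, 0.1735, 0.2393]
tcp_rot: [[0.984, -0.176, 0.001], [-0.176, -0.984, 0.001], [0.001, -0.001, -1.0]]
wrist_force: [0.4, -1.2, 0.1]
finger_gap: 0.804
t 41.0 pos [0.4439 0.1735 0.2393] yaw -10.13 gap 0.804 F [ 0.4 -1.2  0.1]
T [0.0011 0.001  0.1835] len_mm 92 spin -0.0021
```

View pics/c11.png

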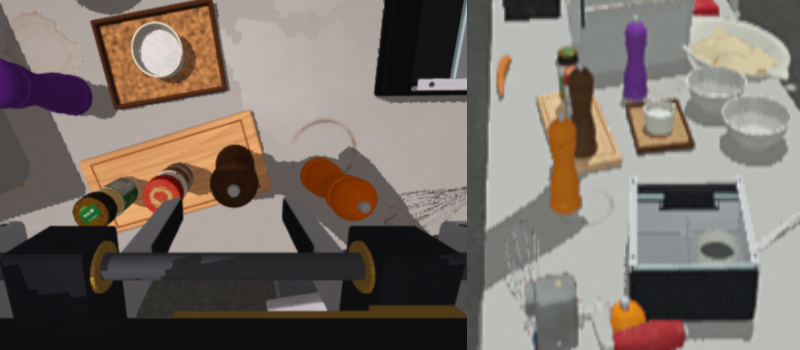

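All stand upright, the salt is in the tray and the cover is shut. The mill knob at (232,190) is centred between the jaws, so I'm descending.

```bash
python3 -m crank '[{"translation":[0.001,0.001,0.06],"spin":0},{"translation":[0.001,0.001,0.12],"spin":0},{"translation":[0.001,0.001,0.176],"spin":0},{"translation":[0.001,0.001,0.182],"spin":0},{"translation":[0.001,0.001,0.182],"spin":0}]'
python3 -m crank '[{"translation":[0,0,0],"spin":0},{"translation":[0,0,0],"spin":0},{"translation":[0,0,0],"spin":0},{"translation":[0,0,0],"spin":0}]' 1
python3 w.py .4445 .173 .1476 -10
python3 -m crank '[{"translation":[0,0,-0.1],"spin":0},{"translation":[0,0,-0.22],"spin":0},{"translation":[0,0,-0.34],"spin":0},{"translation":[0,0,-0.4],"spin":0},{"translation":[0,0,-0.4],"spin":0}]'
python3 w.py .5234 .0077 .344 -10
```

```text
t: 41.72
ee_pos: [0.4441, 0.1732, 0.1482]
tcp_rot: [[0.985, -0.175, 0.001], [-0.175, -0.985, 0.0], [0.001, -0.0, -1.0]]
wrist_force: [-0.4, 0.2, -0.1]
finger_gap: 0.802
t: 42.22
ee_pos: [0.4439, 0.173, 0.1477]
tcp_rot: [[0.984, -0.175, 0.001], [-0.175, -0.984, 0.0], [0.0, -0.0, -1.0]]
wrist_force: [-0.8, -1.0, 5.7]
finger_gap: 0.499
t 42.23 pos [0.4439 0.173  0.1477] yaw -10.11 gap 0.499 F [-0.8 -1.   5.7]
T [ 0.0012 -0.0003  0.0002] len_mm 1 spin -0.0018
t: 42.85
ee_pos: [0.4444, 0.1733, 0.3492]
tcp_rot: [[0.984, -0.175, 0.003], [-0.176, -0.984, 0.001], [0.003, -0.002, -1.0]]
wrist_force: [-0.5, -0.3, -1.7]
finger_gap: 0.5
t 42.85 pos [0.4444 0.1733 0.3492] yaw -10.11 gap 0.5 F [-0.5 -0.3 -1.7]
T [0.2137 0.2984 0.0106] len_mm 184 spin -0.0018
```

```bash
python3 -m crank '[{"translation":[0.06,0.08,0],"spin":-0.002},{"translation":[0.12,0.17,0],"spin":-0.002},{"translation":[0.18,0.25,0],"spin":-0.002},{"translation":[0.214,0.298,0],"spin":-0.002},{"translation":[0.214,0.298,0],"spin":-0.002}]'
python3 -m crank '[{"translation":[0,0,0],"spin":0},{"translation":[0,0,0.1],"spin":0},{"translation":[0,0,0.2],"spin":0},{"translation":[0,0,0.32],"spin":0},{"translation":[0,0,0.32],"spin":0}]'
python3 -m crank '[{"translation":[0,0,0],"spin":0},{"translation":[0,0,0],"spin":0}]'
python3 w.py .5234 .0077 .130 -10
```

```text
t: 43.48
ee_pos: [0.5229, 0.0053, 0.3453]
tcp_rot: [[0.984, -0.177, -0.003], [-0.177, -0.984, -0.0], [-0.003, 0.001, -1.0]]
wrist_force: [-0.8, 0.4, -1.6]
finger_gap: 0.497
t: 44.1
ee_pos: [0.52, 0.0084, 0.1841]
tcp_rot: [[0.985, -0.171, -0.007], [-0.171, -0.985, -0.0], [-0.007, 0.001, -1.0]]
wrist_force: [-0.7, -0.8, -1.0]
finger_gap: 0.502
t: 44.35
ee_pos: [0.5242, 0.0079, 0.1897]
tcp_rot: [[0.985, -0.173, 0.003], [-0.173, -0.985, 0.0], [0.003, -0.001, -1.0]]
wrist_force: [0.9, -0.2, -1.6]
finger_gap: 0.503
t 44.35 pos [0.5242 0.0079 0.1897] yaw -9.96 gap 0.503 F [ 0.9 -0.2 -1.6]
T [-0.0019  0.0008  0.1194] len_mm 60 spin 0.0006
```

```bash
python3 -m crank '[{"translation":[-0.001,0.001,0.05],"spin":0},{"translation":[-0.001,0.001,0.1],"spin":0},{"translation":[-0.001,0.001,0.117],"spin":0},{"translation":[-0.001,0.001,0.117],"spin":0},{"translation":[-0.001,0.001,0.117],"spin":0}]'
python3 -m crank '[{"translation":[0,0,0.002],"spin":0},{"translation":[0,0,0.002],"spin":0}]'
python3 w.py .5234 .0077 .1297 -10
```

```text
t: 44.98
ee_pos: [0.523, 0.0072, 0.1299]
tcp_rot: [[0.985, -0.173, 0.002], [-0.173, -0.985, 0.0], [0.001, -0.0, -1.0]]
wrist_force: [0.5, 0.9, -1.9]
finger_gap: 0.501
t: 45.22
ee_pos: [0.5232, 0.0071, 0.129]
tcp_rot: [[0.985, -0.173, 0.002], [-0.173, -0.985, 0.0], [0.002, -0.0, -1.0]]
wrist_force: [-2.0, -0.8, 9.6]
finger_gap: 0.5
t 45.23 pos [0.5232 0.0071 0.129 ] yaw -9.99 gap 0.5 F [-2.  -0.8  9.6]
T [ 0.0003 -0.0013 -0.0015] len_mm 1 spin 0.0001
```

```bash
python3 -m crank '[{"translation":[0,0,0],"spin":0},{"translation":[0,0,0],"spin":0},{"translation":[0,0,0],"spin":0}]' 0.2
python3 -m crank '[{"translation":[0,0,-0.08],"spin":0},{"translation":[0,0,-0.18],"spin":0},{"translation":[0,0,-0.28],"spin":0},{"translation":[0,0,-0.34],"spin":0},{"translation":[0,0,-0.34],"spin":0}]' 0.2
python3 w.py .435 .258 .3 -10
```

```text
t: 45.6
ee_pos: [0.5223, 0.0072, 0.1278]
tcp_rot: [[0.985, -0.173, 0.0], [-0.173, -0.985, 0.0], [0.0, -0.0, -1.0]]
wrist_force: [-0.5, -0.2, -0.6]
finger_gap: 0.777
t: 46.22
ee_pos: [0.5233, 0.0072, 0.3001]
tcp_rot: [[0.985, -0.173, 0.004], [-0.173, -0.985, 0.0], [0.004, -0.001, -1.0]]
wrist_force: [-0.1, 0.1, -0.7]
finger_gap: 0.795
t 46.23 pos [0.5233 0.0072 0.3001] yaw -9.99 gap 0.795 F [-0.1  0.1 -0.7]
T [-2.608e-01 -4.633e-01 -4.000e-04] len_mm 266 spin 0.0002
```

```bash
python3 -m crank '[{"translation":[-0.06,-0.1,0],"spin":0},{"translation":[-0.12,-0.2,0],"spin":0},{"translation":[-0.18,-0.31,0],"spin":0},{"translation":[-0.24,-0.42,0],"spin":0},{"translation":[-0.261,-0.463,0],"spin":0}]' 0.3
python3 -m crank '[{"translation":[0,0,0],"spin":0},{"translation":[0,0,0],"spin":0},{"translation":[0,0,0.1],"spin":0},{"translation":[0,0,0.2],"spin":0},{"translation":[0,0,0.24],"spin":0}]'
python3 -m crank '[{"translation":[0,0,0],"spin":0},{"translation":[0,0,0],"spin":0}]'
python3 w.py .435 .258 .104 -10
```

```text
t: 46.85
ee_pos: [0.4318, 0.2608, 0.2969]
tcp_rot: [[0.986, -0.169, -0.001], [-0.169, -0.986, 0.0], [-0.001, 0.0, -1.0]]
wrist_force: [0.3, -0.7, -0.7]
finger_gap: 0.698
t: 47.48
ee_pos: [0.4333, 0.2554, 0.175]
tcp_rot: [[0.985, -0.175, -0.003], [-0.175, -0.985, -0.002], [-0.002, 0.003, -1.0]]
wrist_force: [1.4, 0.1, 1.0]
finger_gap: 0.7
t: 47.72
ee_pos: [0.4347, 0.2574, 0.1787]
tcp_rot: [[0.985, -0.174, 0.001], [-0.174, -0.985, 0.0], [0.001, -0.001, -1.0]]
wrist_force: [-0.3, 0.7, -0.1]
finger_gap: 0.698
t 47.73 pos [0.4347 0.2574 0.1787] yaw -10.04 gap 0.698 F [-0.3  0.7 -0.1]
T [ 0.0003 -0.0011  0.1495] len_mm 75 spin -0.0007
```

```bash
python3 -m crank '[{"translation":[0,-0.001,0.05],"spin":0},{"translation":[0,-0.001,0.1],"spin":0},{"translation":[0,-0.001,0.145],"spin":0},{"translation":[0,-0.001,0.149],"spin":0},{"translation":[0,-0.001,0.149],"spin":0}]'
python3 -m crank '[{"translation":[0,0,0],"spin":0},{"translation":[0,0,0],"spin":0},{"translation":[0,0,0],"spin":0},{"translation":[0,0,0],"spin":0}]' 1
python3 w.py .435 .258 .104 -10
python3 -m crank '[{"translation":[0,0,-0.1],"spin":0},{"translation":[0,0,-0.22],"spin":0},{"translation":[0,0,-0.34],"spin":0},{"translation":[0,0,-0.4],"spin":0},{"translation":[0,0,-0.4],"spin":0}]'
python3 w.py .6065 -.0048 .3 -10
```

```text
t: 48.35
ee_pos: [0.4346, 0.2585, 0.1045]
tcp_rot: [[0.985, -0.174, 0.001], [-0.174, -0.985, 0.001], [0.001, -0.001, -1.0]]
wrist_force: [0.3, 0.2, -0.7]
finger_gap: 0.702
t: 48.85
ee_pos: [0.4343, 0.2584, 0.1038]
tcp_rot: [[0.985, -0.173, 0.001], [-0.173, -0.985, 0.0], [0.001, -0.0, -1.0]]
wrist_force: [-0.1, -1.2, 6.2]
finger_gap: 0.466
t 48.85 pos [0.4343 0.2584 0.1038] yaw -9.98 gap 0.466 F [-0.1 -1.2  6.2]
T [ 0.0015  0.0005 -0.0004] len_mm 1 spin 0.0003
t: 49.48
ee_pos: [0.4347, 0.2588, 0.3055]
tcp_rot: [[0.985, -0.173, 0.004], [-0.173, -0.985, 0.002], [0.003, -0.002, -1.0]]
wrist_force: [-0.2, -0.4, -2.4]
finger_gap: 0.469
t 49.48 pos [0.4347 0.2588 0.3055] yaw -9.99 gap 0.469 F [-0.2 -0.4 -2.4]
T [0.4298 0.4595 0.0113] len_mm 315 spin 0.0002
```

```bash
python3 -m crank '[{"translation":[0.08,0.09,0],"spin":0},{"translation":[0.16,0.18,0],"spin":0},{"translation":[0.25,0.27,0],"spin":0},{"translation":[0.34,0.36,0],"spin":0},{"translation":[0.42,0.45,0],"spin":0}]'
python3 -m crank '[{"translation":[0.0095,0.0095,0],"spin":0},{"translation":[0.0095,0.0095,0],"spin":0},{"translation":[0.0095,0.0095,0.1],"spin":0},{"translation":[0.0095,0.0095,0.2],"spin":0},{"translation":[0.0095,0.0095,0.31],"spin":0}]'
python3 -m crank '[{"translation":[0,0,0],"spin":0},{"translation":[0,0,0],"spin":0}]'
python3 w.py .6065 -.0048 .0855 -10
```

```text
t: 50.1
ee_pos: [0.6023, -0.0015, 0.3017]
tcp_rot: [[0.985, -0.173, -0.002], [-0.173, -0.985, -0.0], [-0.002, 0.0, -1.0]]
wrist_force: [0.0, 1.1, -0.7]
finger_gap: 0.467
t: 50.72
ee_pos: [0.605, -0.0032, 0.1471]
tcp_rot: [[0.985, -0.171, 0.001], [-0.171, -0.985, 0.001], [0.001, -0.001, -1.0]]
wrist_force: [0.7, 1.0, -1.7]
finger_gap: 0.467
t: 50.98
ee_pos: [0.6064, -0.0042, 0.1503]
tcp_rot: [[0.985, -0.172, 0.002], [-0.172, -0.985, 0.0], [0.002, -0.001, -1.0]]
wrist_force: [0.1, 0.3, -0.5]
finger_gap: 0.469
t 50.98 pos [ 0.6064 -0.0042  0.1503] yaw -9.91 gap 0.469 F [ 0.1  0.3 -0.5]
T [0.0003 0.0013 0.1295] len_mm 65 spin 0.0015
```

```bash
python3 -m crank '[{"translation":[0,0.001,0.05],"spin":0},{"translation":[0,0.001,0.1],"spin":0},{"translation":[0,0.001,0.127],"spin":0},{"translation":[0,0.001,0.128],"spin":0},{"translation":[0,0.001,0.128],"spin":0}]'
python3 -m crank '[{"translation":[0,0,0.002],"spin":0},{"translation":[0,0,0.002],"spin":0}]'
python3 w.py .6065 -.0048 .085 -10
```

```text
t: 51.6
ee_pos: [0.6063, -0.0057, 0.0856]
tcp_rot: [[0.985, -0.173, 0.002], [-0.173, -0.985, 0.0], [0.002, -0.0, -1.0]]
wrist_force: [0.6, -0.1, -0.4]
finger_gap: 0.467
t: 51.85
ee_pos: [0.6065, -0.0057, 0.0848]
tcp_rot: [[0.985, -0.173, 0.002], [-0.173, -0.985, 0.0], [0.002, -0.0, -1.0]]
wrist_force: [-1.8, -0.3, 10.7]
finger_gap: 0.468
t 51.85 pos [ 0.6065 -0.0057  0.0848] yaw -9.99 gap 0.468 F [-1.8 -0.3 10.7]
T [-0.0003 -0.0018 -0.0004] len_mm 1 spin 0.0002
```

```bash
python3 -m crank '[{"translation":[0,0,0],"spin":0},{"translation":[0,0,0],"spin":0},{"translation":[0,0,0],"spin":0}]' 0.3
python3 -m crank '[{"translation":[0,0,-0.1],"spin":0},{"translation":[0,0,-0.22],"spin":0},{"translation":[0,0,-0.34],"spin":0},{"translation":[0,0,-0.43],"spin":0},{"translation":[0,0,-0.43],"spin":0}]'
python3 w.py .4286 .3454 .3 -10
```

```text
t: 52.22
ee_pos: [0.6056, -0.0058, 0.0834]
tcp_rot: [[0.985, -0.173, 0.0], [-0.173, -0.985, 0.0], [0.0, -0.0, -1.0]]
wrist_force: [0.2, -0.7, -1.0]
finger_gap: 0.696
t: 52.85
ee_pos: [0.607, -0.0057, 0.3021]
tcp_rot: [[0.985, -0.173, 0.006], [-0.173, -0.985, 0.0], [0.006, -0.001, -1.0]]
wrist_force: [-0.7, -0.4, -0.9]
finger_gap: 0.699
t 52.85 pos [ 0.607  -0.0057  0.3021] yaw -9.99 gap 0.699 F [-0.7 -0.4 -0.9]
T [-0.4732 -0.6296  0.0023] len_mm 394 spin 0.0001
```

```bash
python3 -m crank '[{"translation":[-0.07,-0.09,0],"spin":0},{"translation":[-0.14,-0.19,0],"spin":0},{"translation":[-0.21,-0.28,0],"spin":0},{"translation":[-0.28,-0.38,0],"spin":0},{"translation":[-0.35,-0.47,0],"spin":0}]'
python3 -m crank '[{"translation":[-0.07,-0.09,0],"spin":0},{"translation":[-0.123,-0.16,0],"spin":0},{"translation":[-0.123,-0.16,0],"spin":0},{"translation":[-0.123,-0.16,0.1],"spin":0},{"translation":[-0.123,-0.16,0.2],"spin":0}]'
python3 -m crank '[{"translation":[0,0,0],"spin":0},{"translation":[0,0,0.04],"spin":0},{"translation":[0,0,0.04],"spin":0},{"translation":[0,0,0.04],"spin":0}]'
python3 w.py .4286 .3454 .1035 -10
```

```text
t: 53.48
ee_pos: [0.4725, 0.2575, 0.2974]
tcp_rot: [[0.985, -0.173, -0.001], [-0.173, -0.985, -0.0], [-0.001, 0.001, -1.0]]
wrist_force: [1.0, 1.0, -0.1]
finger_gap: 0.698
t: 54.1
ee_pos: [0.4277, 0.3444, 0.1966]
tcp_rot: [[0.985, -0.174, 0.0], [-0.174, -0.985, -0.0], [0.0, 0.0, -1.0]]
wrist_force: [1.4, 0.6, -1.1]
finger_gap: 0.695
t: 54.6
ee_pos: [0.4279, 0.3458, 0.18]
tcp_rot: [[0.985, -0.174, 0.001], [-0.174, -0.985, 0.001], [0.001, -0.001, -1.0]]
wrist_force: [-0.3, 0.2, -0.2]
finger_gap: 0.701
t 54.6 pos [0.4279 0.3458 0.18  ] yaw -10.0 gap 0.701 F [-0.3  0.2 -0.2]
T [0.0013 0.0007 0.1529] len_mm 76 spin 0.0
```

```bash
python3 -m crank '[{"translation":[0.001,0.001,0.05],"spin":0},{"translation":[0.001,0.001,0.1],"spin":0},{"translation":[0.001,0.001,0.145],"spin":0},{"translation":[0.001,0.001,0.152],"spin":0},{"translation":[0.001,0.001,0.152],"spin":0}]'
python3 -m crank '[{"translation":[0,0,0],"spin":0},{"translation":[0,0,0],"spin":0},{"translation":[0,0,0],"spin":0},{"translation":[0,0,0],"spin":0}]' 1
python3 w.py .4286 .3454 .1035 -10
python3 -m crank '[{"translation":[0,0,-0.1],"spin":0},{"translation":[0,0,-0.22],"spin":0},{"translation":[0,0,-0.34],"spin":0},{"translation":[0,0,-0.4],"spin":0},{"translation":[0,0,-0.4],"spin":0}]'
python3 w.py .6908 -.0248 .3 -10
```

```text
t: 55.22
ee_pos: [0.4281, 0.3453, 0.1034]
tcp_rot: [[0.985, -0.173, 0.001], [-0.173, -0.985, 0.001], [0.001, -0.001, -1.0]]
wrist_force: [-0.2, -0.3, -0.8]
finger_gap: 0.703
t: 55.72
ee_pos: [0.428, 0.3451, 0.1028]
tcp_rot: [[0.985, -0.173, 0.001], [-0.173, -0.985, 0.0], [0.001, -0.001, -1.0]]
wrist_force: [-0.8, -0.0, 6.7]
finger_gap: 0.466
t 55.73 pos [0.428  0.3451 0.1028] yaw -9.98 gap 0.466 F [-0.8 -0.   6.7]
T [ 0.0011 -0.0009 -0.0014] len_mm 1 spin 0.0003
t: 56.35
ee_pos: [0.4283, 0.3455, 0.3046]
tcp_rot: [[0.985, -0.173, 0.003], [-0.173, -0.985, 0.002], [0.003, -0.003, -1.0]]
wrist_force: [-0.0, 0.5, -0.9]
finger_gap: 0.461
t 56.35 pos [0.4283 0.3455 0.3046] yaw -9.99 gap 0.461 F [-0.   0.5 -0.9]
T [0.6456 0.6384 0.0091] len_mm 454 spin 0.0002
```

```bash
python3 -m crank '[{"translation":[0.07,0.07,0],"spin":0},{"translation":[0.15,0.15,0],"spin":0},{"translation":[0.23,0.23,0],"spin":0},{"translation":[0.31,0.305,0],"spin":0},{"translation":[0.39,0.385,0],"spin":0}]'
python3 -m crank '[{"translation":[0.08,0.08,0],"spin":0},{"translation":[0.16,0.16,0],"spin":0},{"translation":[0.23,0.23,0],"spin":0},{"translation":[0.2555,0.253,0],"spin":0},{"translation":[0.2555,0.253,0],"spin":0}]'
python3 -m crank '[{"translation":[0,0,0],"spin":0},{"translation":[0,0,0.1],"spin":0},{"translation":[0,0,0.2],"spin":0},{"translation":[0,0,0.31],"spin":0},{"translation":[0,0,0.31],"spin":0}]'
python3 -m crank '[{"translation":[0,0,0],"spin":0},{"translation":[0,0,0],"spin":0}]'
python3 w.py .6908 -.0248 .085 -10
```

```text
t: 56.98
ee_pos: [0.5867, 0.1199, 0.3008]
tcp_rot: [[0.985, -0.173, -0.002], [-0.173, -0.985, -0.0], [-0.002, 0.001, -1.0]]
wrist_force: [0.3, 0.2, -0.9]
finger_gap: 0.464
t: 57.6
ee_pos: [0.69, -0.0258, 0.3005]
tcp_rot: [[0.985, -0.175, -0.002], [-0.175, -0.985, -0.0], [-0.002, 0.0, -1.0]]
wrist_force: [-0.2, -0.6, -1.5]
finger_gap: 0.465
t: 58.22
ee_pos: [0.6874, -0.0237, 0.144]
tcp_rot: [[0.985, -0.171, -0.007], [-0.171, -0.985, 0.0], [-0.007, 0.001, -1.0]]
wrist_force: [0.8, 0.1, 0.2]
finger_gap: 0.465
t: 58.48
ee_pos: [0.6916, -0.0248, 0.1503]
tcp_rot: [[0.985, -0.173, 0.004], [-0.173, -0.985, 0.0], [0.004, -0.001, -1.0]]
wrist_force: [1.5, -0.3, -0.8]
finger_gap: 0.461
t 58.48 pos [ 0.6916 -0.0248  0.1503] yaw -9.96 gap 0.461 F [ 1.5 -0.3 -0.8]
T [-0.0021  0.0003  0.1305] len_mm 65 spin 0.0006
```

```bash
python3 -m crank '[{"translation":[-0.001,0,0.05],"spin":0},{"translation":[-0.001,0,0.1],"spin":0},{"translation":[-0.001,0,0.128],"spin":0},{"translation":[-0.001,0,0.129],"spin":0},{"translation":[-0.001,0,0.129],"spin":0}]'
python3 -m crank '[{"translation":[0,0,0.002],"spin":0},{"translation":[0,0,0.002],"spin":0}]'
python3 w.py .6908 -.0248 .085 -10
```

```text
t: 59.1
ee_pos: [0.6903, -0.0252, 0.0838]
tcp_rot: [[0.985, -0.173, 0.001], [-0.173, -0.985, -0.0], [0.001, -0.0, -1.0]]
wrist_force: [0.7, 0.6, -1.2]
finger_gap: 0.468
t: 59.35
ee_pos: [0.6903, -0.0252, 0.083]
tcp_rot: [[0.985, -0.174, 0.001], [-0.174, -0.985, -0.0], [0.001, -0.0, -1.0]]
wrist_force: [-2.1, 1.1, 6.3]
finger_gap: 0.463
t 59.35 pos [ 0.6903 -0.0252  0.083 ] yaw -9.99 gap 0.463 F [-2.1  1.1  6.3]
T [ 0.0008 -0.001  -0.0041] len_mm 2 spin 0.0001
```

```bash
python3 -m crank '[{"translation":[0,0,0],"spin":0},{"translation":[0,0,0],"spin":0},{"translation":[0,0,0],"spin":0}]' 0.3
python3 -m crank '[{"translation":[0,0,-0.1],"spin":0},{"translation":[0,0,-0.22],"spin":0},{"translation":[0,0,-0.34],"spin":0},{"translation":[0,0,-0.46],"spin":0},{"translation":[0,0,-0.5],"spin":0}]'
python3 w.py .5663 -.0701 .34 -10.1
```

```text
t: 59.72
ee_pos: [0.6898, -0.0251, 0.0818]
tcp_rot: [[0.985, -0.173, 0.0], [-0.173, -0.985, 0.0], [-0.0, -0.0, -1.0]]
wrist_force: [-0.4, -0.0, -0.6]
finger_gap: 0.692
t: 60.35
ee_pos: [0.6907, -0.0251, 0.3364]
tcp_rot: [[0.985, -0.173, 0.005], [-0.173, -0.985, 0.0], [0.005, -0.001, -1.0]]
wrist_force: [0.0, -0.3, 0.5]
finger_gap: 0.701
t 60.35 pos [ 0.6907 -0.0251  0.3364] yaw -9.99 gap 0.701 F [ 0.  -0.3  0.5]
T [-0.2295  0.1318 -0.0086] len_mm 132 spin 0.0019
```

```bash
python3 -m crank '[{"translation":[-0.1,0.06,0],"spin":0},{"translation":[-0.2,0.12,0],"spin":0},{"translation":[-0.23,0.132,0],"spin":0},{"translation":[-0.23,0.132,0],"spin":0}]'
python3 -m crank '[{"translation":[0,0,0],"spin":0},{"translation":[0,0,0],"spin":0},{"translation":[0,0,0],"spin":0}]'
python3 - <<'E'
from h import *
s=observe();print(s['ee_pos'])
snap('wrist','w12');snap('scene','s12');snap('side','d12')
A=cv2.imread('pics/w12.png')[65:237,175:405]
B=cv2.imread('pics/s12.png')[130:290,135:365]
cv2.imwrite('pics/c12.png',np.vstack([cv2.resize(A,(440,300)),cv2.resize(B,(440,300))]))
# shift of each thing between start and end pictures, scene and side views
for a,b,T in (('scene0','s12',{'red':(266,172,291,205),'blk':(295,164,315,195),'mill':(240,175,262,224)}),('side0','d12',{'red':(263,188,279,208),'blk':(288,188,304,208),'mill':(237,178,255,206),'box':(240,200,310,270),'rib':(255,205,292,222)})):
    I,J=cv2.imread(f'pics/{a}.png'),cv2.imread(f'pics/{b}.png')
    for n,(x0,y0,x1,y1) in T.items():
        r=cv2.matchTemplate(J[y0-10:y1+10,x0-10:x1+10],I[y0:y1,x0:x1],cv2.TM_CCOEFF_NORMED);_,m,_,p=cv2.minMaxLoc(r);print(a,n,np.array(p)-10,round(m,3))
E
```

```text
t: 60.85
ee_pos: [0.5648, -0.0703, 0.3325]
tcp_rot: [[0.985, -0.174, 0.001], [-0.174, -0.985, -0.0], [0.001, -0.0, -1.0]]
wrist_force: [0.9, 0.4, 0.1]
finger_gap: 0.7
t: 61.22
ee_pos: [0.5656, -0.0698, 0.3314]
tcp_rot: [[0.985, -0.173, -0.001], [-0.173, -0.985, 0.0], [-0.001, -0.0, -1.0]]
wrist_force: [0.1, 0.1, -0.6]
finger_gap: 0.698
[ 0.56558918 -0.06983253  0.33135426]
scene0 red [1 0] 0.976
scene0 blk [0 0] 0.986
scene0 mill [0 0] 0.994
side0 red [0 0] 0.968
side0 blk [0 0] 0.993
side0 mill [0 0] 0.982
side0 box [0 0] 0.946
side0 rib [0 1] 0.908
```

View pics/c12.png

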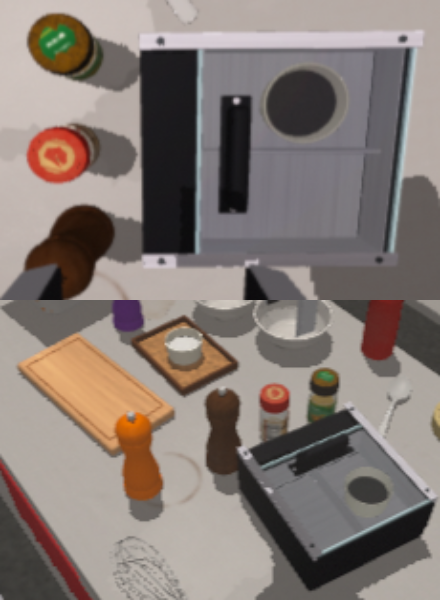

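```bash
python3 -c "
from h import *
print('salt',atz('w9',256,185.6,.044)); s=observe(); print(s['wrist_force'],s['t']); print(hand_in())"
```

```text
salt [0.6127 0.2438 0.044 ]
[-0.63722454 -0.19002356  0.3494856 ] 61.375
the job is handed in; nothing more can be done
None
```

The job is done and handed in at about 61 s of the 150 s allowed; the hand-in reports no verdict.

**What I did:** I stood both jars and the mill on the light board and slid the cover open to its stop. The salt pot then went into the tray, the cover went back to its shut stop, and the mill, red jar and black jar returned to their original places. The pepper pot was not touched.

**Last checks:**
- **Jars and mill:** compared with the start pictures, they shifted by at most 1 pixel in the scene and side views, and all stand upright.
- **Salt pot:** upright, measured at (0.613, 0.244), about 2 mm from my estimate of the tray's centre at (0.611, 0.244).
- **Cover:** it travelled about 145 mm from the open stop and met the shut stop at about 25 N.
- **Robot:** the wrist force read about 0 with the arm clear of everything.

The cover started about 10 mm ajar. Between the start and end pictures, the rib matched least well (score 0.91, 1 pixel shift), which fits the cover now being shut. No check failed.

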